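# Click the lifting handle onto the leak-test carrier and unload it

## Task

The leak test is over. Slide the tubular lifting handle down over the stud of the carrier standing in the test chamber, and twist it gently until the stud's spring button pops out through the hole in the tube. Then lift the carrier out by its handle alone, set it down gently in the round recess of the white stand before letting go, and leave it standing there with the handle still latched on, disturbing nothing else.

Things in the scene. Friction and masses are not known exactly. Their poses are not given: they have to be found in the camera images.
- handle_mid (a point): Centre (half-way up, on the axis) of the loose lifting handle, a steel tube 34 mm outside diameter, 120 mm long, 0.2 kg, standing on the bench open end down, closed end up. z points to the closed end. The bore is 27 mm wide, 60 mm deep. A round 12.6 mm hole goes through the wall on the side x points to, 18 mm above the open end (42 mm below this point). Round, so it may be gripped at any yaw.
- carrier: Loose carrier, 0.45 kg with load; origin at the centre of its underside, z up. An aluminium disc, 96 mm diameter, 8 mm thick, with two titanium generators standing clipped in it (tops 54 mm up, 26 to 34 mm to either side of the axis) and a steel stud on its axis: a boss of 34 mm diameter up to 50 mm, on it a stub of 25 mm diameter up to 95 mm, tapered over its last 10 mm.
- carrier_seat (a point): Point on the carrier's axis at the shoulder where boss and stub meet, 50 mm above its underside; axes as the carrier. The handle's open end comes to rest on the shoulder: handle_mid is then 60 mm above this point (62 mm when it carries the load). The stud swivels stiffly on the disc (0.12 N m) and stays where left, so the readings do not tell where the button points: see button.
- button (a joint): Push-in (m) of the round spring button, 10 mm wide, in the stub's side 18 mm above the shoulder: 0 out, sticking out 6 mm; 0.005 in the bore. The tube slides down over its bevelled top (5 to 10 N); its square underside carries the load. It points 20 to 140 degrees anticlockwise (from above) from the carrier's x: look, or twist the seated tube until it pops out, within 6 degrees of the hole.
- chamber_well (a point): Centre of the floor of the well in the fixed chamber, a round aluminium vessel, 150 mm diameter and 45 mm tall. The round well is 104 mm across and 25 mm deep, its floor 20 mm above the bench. A pumping port sticks out on the side x points to. The carrier stands in the well at the start.
- stand: Fixed white stand: a square plate 140 mm wide and 16 mm thick with a round recess; origin at the centre of its underside.
- stand_recess (a point): Centre of the floor of the stand's round recess, 104 mm across and 10 mm deep, its floor 6 mm above the bench. With the carrier standing in it carrier_seat is 50 mm above this point.
- canister: Bystander: screw-top canister of brushed aluminium, 67 mm diameter, 89 mm tall; origin at the centre of its underside.
- generator: Bystander: a titanium generator housing lying flat, 46 x 46 x 8 mm; origin under its middle.
- test_cup: Bystander: white ceramic test cup, 52 mm diameter, 52 mm tall; origin at the centre of its underside.
- tweezer: Bystander: flat chrome tweezer, 128 mm long, 9 mm high as it lies; origin under its middle, x along it.
- gauge_block: Bystander: green anodised gauge block, 35 x 30 x 9 mm; origin at the centre of its underside.
- driver: Bystander: a small screwdriver with a black handle, 160 mm long, lying; origin under its middle, x along it.
There are look-alikes about, which are no part of the job. Of the things that look like the stand, take the one that is nearest to the robot's base at the start.

How it is judged (in metres and radians):
On the way, in this order (a step that is already met when the one before it is completed fails the run):
1. the handle stands on the stud's shoulder and the button has popped through its hole, the carrier still in the chamber (value of joint button below 0.0015 m and horizontal distance between handle_mid and carrier_seat below 0.006 m and z of handle_mid in the frame of carrier_seat between 0.0565 and 0.0645 m and horizontal distance between carrier_seat and chamber_well below 0.012 m and z of carrier_seat in the frame of chamber_well below 0.06 m), for 0.15 s.
2. the carrier hangs clear of the chamber on its latched handle (z of carrier_seat in the frame of chamber_well above 0.08 m and value of joint button below 0.0015 m and z of handle_mid in the frame of carrier_seat below 0.0645 m), for 0.1 s.
3. the carrier is standing in the stand's recess while the handle is still held (horizontal distance between carrier_seat and stand_recess below 0.008 m and z of carrier_seat in the frame of stand_recess below 0.054 m and contact force between the fingers and handle above 2 N), for 0.1 s.
At the end, for the whole second after the job is handed in: The carrier rests in the stand's recess (axis within 8 mm of its centre, height within 3 mm of resting on the floor, upright within 2 degrees), the handle still on its stud (handle_mid 56.5 to 64.5 mm above carrier_seat), the button out through the hole (pushed in under 1.5 mm) (horizontal distance between carrier_seat and stand_recess below 0.008 m and z of carrier_seat in the frame of stand_recess between 0.047 and 0.053 m and angle between carrier_seat's own z axis and vertical below 0.04 rad and value of joint button below 0.0015 m and z of handle_mid in the frame of carrier_seat between 0.0565 and 0.0645 m and linear speed of each of carrier, handle below 0.02 m/s); the robot touches nothing.
It fails at once if the handle was forced: more than 25 N between handle and carrier (contact force between handle and carrier above 25 N).
It fails at once if the fingers touched the carrier or its load instead of the handle (contact force between the fingers and carrier above 2 N).
It fails at once if the carrier was dropped or pressed hard onto the stand (contact force between carrier and stand above 35 N).
It fails at once if a bystander was disturbed (distance of any of canister, generator, test_cup, tweezer, gauge_block, driver from where it was at the start of the episode above 0.02 m).
It also fails if it takes over 72 s, if anything falls off the work surface, if the arm or the gripper's body presses on something with over 40 N, if the wrist force passes 120 N, or if a joint passes its speed limit or range.

## Robot

A 6-joint arm with a two-finger parallel gripper is mounted at the origin on the work surface. World frame = base frame: x ahead of the robot, y to its left, z up, the work surface at z = 0. Lengths are in m, angles in degrees, forces in N, time in s.
With the tool pointing down it reaches from about 0.35 to 0.85 m from the base axis. Payload 8.1 kg.
Tool frame: the origin (TCP) lies midway between the tips of the shut fingers; the grasp point (between the pads) lies 19 mm behind it; z points along the fingers, y is the direction in which the jaws open and shut (so a half turn about z gives the same grasp; the last joint's range is limited). The gripper opens to 85 mm and grips with 20 to 120 N. Pads are 22 mm wide; open, the fingers measure 114 mm over their backs; the gripper's body (76 mm by 85 mm) begins 54 mm behind the grasp point. The pads swing forward as they close: fully open they stand 13 mm farther back than shut.
Start: joints at [69.534, 7.471, 85.268, -0, 87.261, -4.893], TCP at [0.161, 0.578, 0.231] pointing down, gripper open.
Joint ranges: [-169.43, 169.43], [-51.17, 129.36], [1.28, 143.12], [-76.62, 256.62], [0, 156.53], [-152.29, 152.29]. Speed limits (degrees/s): [136.94, 136.94, 159.86, 180, 180, 180].

## Interface

Orientations are given as [roll, pitch, yaw] about the fixed x, y, z axes, in that order (R = Rz(yaw) Ry(pitch) Rx(roll)).
In Python, from cell import * gives the robot as it stands.
- The arm moves only by the tool apply_moves, never from a script. Its argument "targets" is a list of rows, each an object of numbers: "ax", "ay", "az": the turn, a rotation vector about the tool's x, y, z in rad; "tx", "ty", "tz": the shift along the tool's x, y, z in m; "grip": the opening, from -1 (shut) to 1 (fully open), so that 0 is half open. In form: [{"ax": .., "ay": .., "az": .., "tx": .., "ty": .., "tz": .., "grip": ..}, ...]. A call has 1 to 8 rows; each row is the pose to reach, as a shift and turn from the pose commanded when the call began, along the tool's axes at that moment; what a row does not reach only later rows make up. A row lasts 1/12 s, in which the tool goes at most 41.7 mm and 7.16 degrees, less where a joint would pass 70% of its speed; a pose out of reach is approached as far as the arm can. A call with a gripper value outside its range is refused whole. The fingers move at their own pace and stop on an object; "grip_force" is the grip in N (left out, the last holds). Time passes only in rows, so rows that repeat a pose let the fingers close. It gives the time, the measured TCP pose, the force and the opening at its end, in the units of the state.
- observe(): the state, without advancing time (a new reading comes with each control period).
- get_image(name): name is "side" or "top"; returns a dict with "image" (384x512x3 uint8, red, green, blue), "range_z" (384x512 float32, m along the optical axis (not along the pixel's ray), 0 where there is no reading), "fx", "fy", "cx", "cy" (pixels), "R" (3x3) and "t" (3): a world point X has camera coordinates R X + t. Camera axes: x right, y down, z forward; pixel columns grow to the right and rows downward; lengths in m; the calibration is good to about 2 mm. A picture is of the moment at which its call begins.
- sign_off(): hands the job in, once; it reports no verdict.
The state is a dict: "clock": time; "joint_positions": joint angles; "qvel": joint speeds; "joint_efforts": joint torques, N m; "tcp_pos": TCP position; "tool_rot": TCP orientation; "ft_force": force on the tool from outside, world axes, zero at the start; "moment": the same for the moment, N m; "opening": finger opening in m.
Only numpy, scipy, OpenCV 4.12 (cv2) and the standard library are available. Lean on these libraries where they do the work, as an engineer would, in place of code of your own. Each camera call takes 0.05 s, during which the arm holds its last target.

## Working session

There is one attempt and no reset: what is moved stays moved. The work goes in short steps, Python scripts to look and compute and a tool call to move; the robot and the scene stay as the last step left them, time stands still between calls to the robot, and variables do not carry over. Pictures are saved under pics/ and viewed, and the job is handed in when it is done.

Besides the shell and the picture viewer there is one more tool, called after "Emit:" by a JSON object that holds its "name" and its "arguments", one argument or row to a line. apply_moves: Moves the arm, as the interface text tells. Its arguments: {"type":"object","properties":{"targets":{"type":"array"},"grip_force":{"type":"number"}},"required":["targets"]}

```bash
ls; mkdir -p pics
python3 - <<'E'
from cell import *
import cv2,numpy as np
print(observe())
for n in("side","top"):
    d=get_image(n)
    cv2.imwrite(f"pics/{n}0.png",cv2.resize(d["image"][:,:,::-1],(800,600),interpolation=cv2.INTER_CUBIC))
    np.savez(f"{n}0.npz",**d)
    print(n,d["fx"],d["cx"],d["cy"],d["R"],d["t"])
E
```

```text
pics
{'clock': 0.0, 'joint_positions': array([ 6.95337300e+01,  7.51699804e+00,  8.53302484e+01, -3.21332176e-03,
        8.72631603e+01, -4.89191995e+00]), 'qvel': array([-0.04012594,  0.07088466, -0.02377279,  0.03539943, -0.02669966,
        0.01436588]), 'joint_efforts': array([ 2.65430208e-04, -5.69394457e+01, -5.00561321e+01, -2.21097525e-04,
        1.42069199e-02,  2.69623496e-05]), 'tcp_pos': array([0.1608794 , 0.57743616, 0.23021547]), 'tool_rot': array([-1.79889722e+02, -6.21741996e-03,  1.64425800e+02]), 'ft_force': array([-0.43170263,  0.77067515, -0.90482499]), 'moment': array([ 0.00601138, -0.00193566, -0.01347247]), 'opening': 0.08533628845571359}
side 383.3992980799686 257.5615599139201 195.16032599066418 [[-0.99322358 -0.11620198  0.0020034 ]
 [-0.08276832  0.69514163 -0.7140921 ]
 [ 0.08158627 -0.70941893 -0.7000489 ]] [0.48241361 0.20396247 0.9354246 ]
top 391.3599515174064 251.69259940974342 195.54288083870082 [[ 0.00638338 -0.9999544  -0.00710288]
 [-0.99788897 -0.0059108  -0.06467358]
 [ 0.06462865  0.00750073 -0.99788119]] [-0.1696321   0.51067359  1.2886186 ]
```

View pics/side0.png

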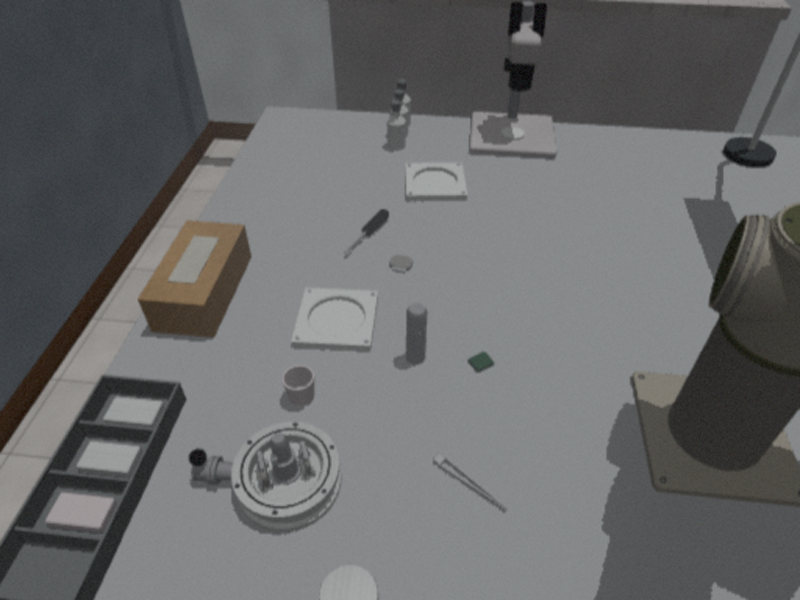

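View pics/top0.png

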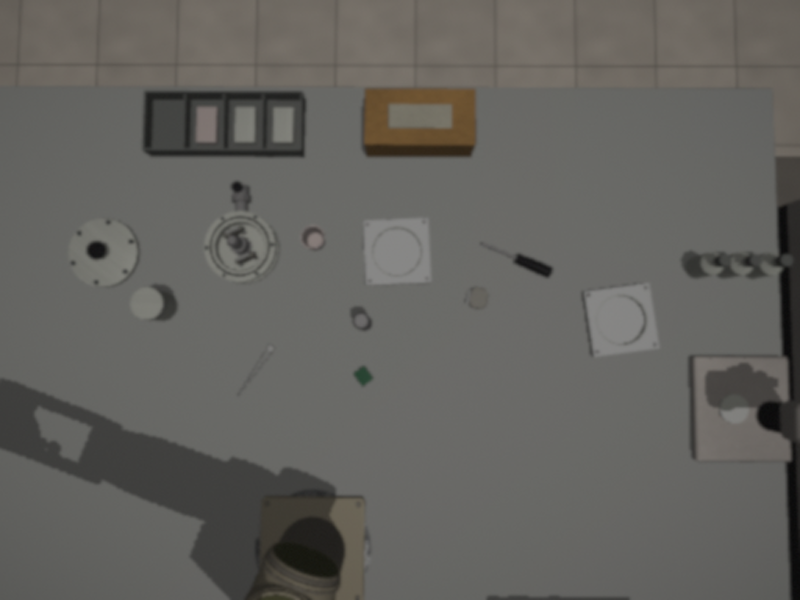

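Side view: the chamber with carrier is at about (285,470), the handle tube at (416,335), and white stands at (336,318) and (436,180). In the top view the chamber is at (240,246), the tube at (361,318), and the stands at (397,250) and (620,320). I'll measure these next.

```bash
cat > h.py <<'E'
import numpy as np,cv2
def cloud(d):
    z=d["range_z"].astype(float);h,w=z.shape
    u,v=np.meshgrid(np.arange(w),np.arange(h))
    c=np.stack([(u-d["cx"])/d["fx"]*z,(v-d["cy"])/d["fy"]*z,z],-1)
    return (c-d["t"])@d["R"]   # R^T (c-t)
def proj(d,X):
    c=np.atleast_2d(X)@d["R"].T+d["t"]
    return np.c_[d["fx"]*c[:,0]/c[:,2]+d["cx"],d["fy"]*c[:,1]/c[:,2]+d["cy"]]
def circ(p):
    A=np.c_[2*p,np.ones(len(p))];s=np.linalg.lstsq(A,(p**2).sum(1),rcond=None)[0]
    return s[:2],np.sqrt(s[2]+s[0]**2+s[1]**2)
E
python3 - <<'E'
from h import *
for n,P in (("top",dict(chamber=(240,246),cup=(314,238),A=(397,250),B=(620,320),tube=(361,318),can=(148,303),green=(363,376),disc=(477,297))),("side",dict(chamber=(285,460),A=(336,318),B=(436,180),tube=(416,312)))):
    d=dict(np.load(n+"0.npz"));X=cloud(d)
    for k,(u,v) in P.items():
        u=int(u*.64);v=int(v*.64);p=X[v-1:v+2,u-1:u+2].reshape(-1,3);p=np.median(p,0)
        print(n,k,p.round(4),"r",np.hypot(*p[:2]).round(3))
    z=X[...,2];print(np.median(z[d["range_z"]>0]))
T=[]
for n in("top","side"):
    d=dict(np.load(n+"0.npz"));X=cloud(d)
    im=d["image"][:,:,::-1]
    a=[]
    for c in ((240,246),(361,318),(397,250),(620,320)) if n=="top" else ((285,460),(416,335),(336,318),(436,180)):
        u=int(c[0]*.64);v=int(c[1]*.64)
        a.append(cv2.convertScaleAbs(cv2.resize(im[v-32:v+32,u-42:u+42],(400,300),interpolation=cv2.INTER_CUBIC),alpha=1.6))
    cv2.imwrite(f"pics/crop_{n}.png",np.vstack([np.hstack(a[:2]),np.hstack(a[2:])]))
E
```

```text
top chamber [0.6279 0.1478 0.0844] r 0.645
top cup [0.659  0.0091 0.0061] r 0.659
top A [ 0.6327 -0.1734  0.0065] r 0.656
top B [ 0.4869 -0.6494  0.0058] r 0.812
top tube [ 0.4817 -0.104   0.1198] r 0.493
top can [0.5121 0.331  0.0891] r 0.61
top green [ 0.3634 -0.102   0.009 ] r 0.377
top disc [ 0.5319 -0.345   0.0086] r 0.634
4.729351657366649e-05
side chamber [0.6286 0.1639 0.0778] r 0.65
side A [ 0.6306 -0.1789  0.0055] r 0.656
side B [ 0.4821 -0.662   0.0072] r 0.819
side tube [ 0.4762 -0.0995  0.1208] r 0.486
0.0006468080289601128
```

View pics/crop_top.png

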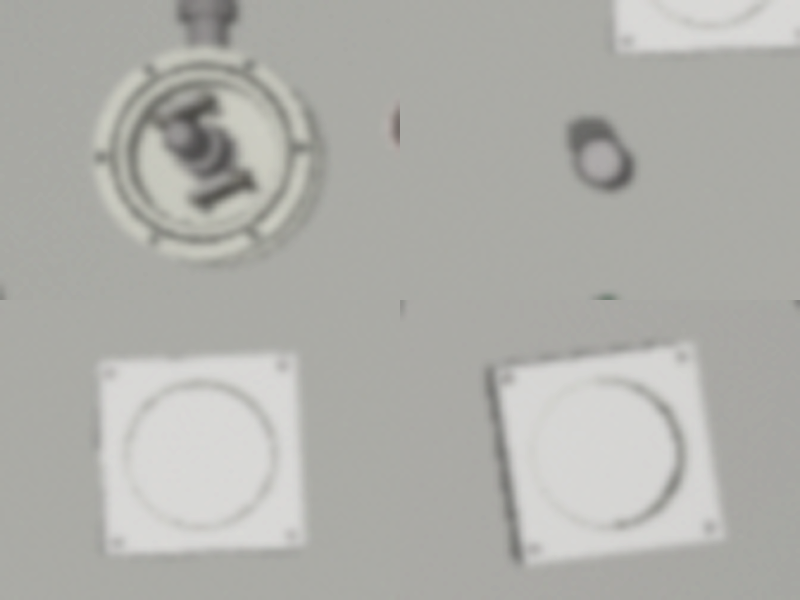

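View pics/crop_side.png

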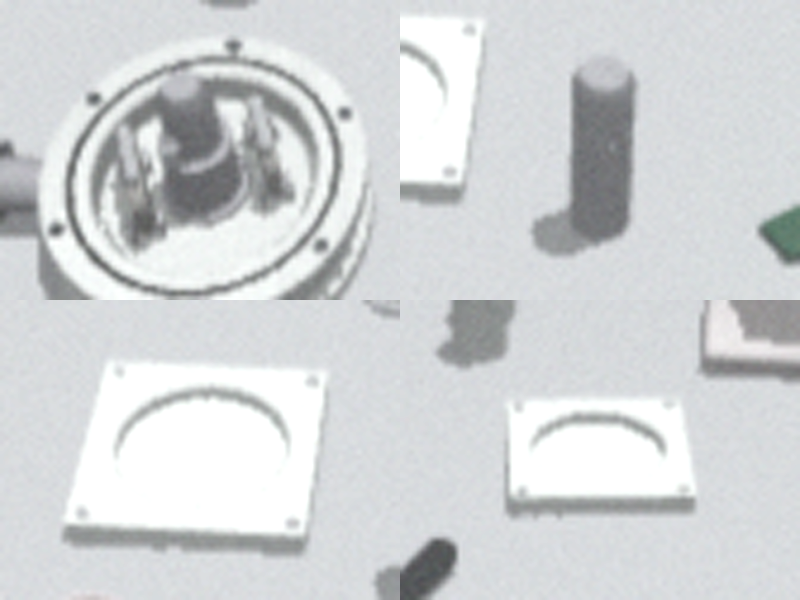

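Stand A, at top (397,250) and side (336,318), is 0.656 m from the base. Stand B, at top (620,320), is 0.81 m away, so A is the one meant. The crop also shows its round recess. The tube's hole isn't visible, so it faces away from the side camera. The stub shows a small bump on its image-left side, at crop (172,145). Next I'll take precise fits.

Run:
```python
from h import *
from scipy.optimize import least_squares
for n in("top","side"):
    d=dict(np.load(n+"0.npz"));X=cloud(d).reshape(-1,3);X=X[d["range_z"].ravel()>0]
    print(n,"campos",(-d["R"].T@d["t"]).round(3))
    def near(c,r,z0,z1): 
        m=(np.hypot(X[:,0]-c[0],X[:,1]-c[1])<r)&(X[:,2]>z0)&(X[:,2]<z1);return X[m]
    p=near((.48,-.103),.03,.112,.13);print(" tubetop",len(p),p.mean(0).round(4),(p.min(0)+p.max(0))/2)
    p=near((.48,-.103),.035,.03,.108)
    if len(p)>20:
        f=lambda q:np.hypot(p[:,0]-q[0],p[:,1]-q[1])-.017
        s=least_squares(f,[.48,-.103],loss="soft_l1",f_scale=.002);print(" tube wall",s.x.round(4),len(p),np.abs(s.fun).mean().round(4))
    # stub
    p=near((.634,.155),.03,.1,.125);print(" stub top",len(p),p.mean(0).round(4))
    p=near((.634,.155),.025,.073,.102)
    f=lambda q:np.hypot(p[:,0]-q[0],p[:,1]-q[1])-.0125
    s=least_squares(f,[.634,.155],loss="soft_l1",f_scale=.002);print(" stub wall",s.x.round(4),len(p),np.abs(s.fun).mean().round(4))
    # chamber rim: annulus at z 45
    p=near((.634,.155),.1,.041,.048);
    f=lambda q:np.maximum(np.abs(np.hypot(p[:,0]-q[0],p[:,1]-q[1])-.0635)-.0115,0)
    s=least_squares(f,[.634,.155],loss="soft_l1",f_scale=.001);print(" rim",s.x.round(4),len(p),np.abs(s.fun).mean().round(5),p[:,2].mean())
    p=near((.632,-.176),.12,.0125,.02);r=cv2.minAreaRect(p[:,:2].astype(np.float32));print(" plate",r,len(p),p[:,2].mean())
    p=near((.632,-.176),.06,.0,.0105);print(" recess",p.mean(0).round(4),len(p),circ(p[cv2.convexHull((p[:,:2]*1e4).astype(np.int32),returnPoints=False).ravel(),:2]))
```

```text
top campos [ 0.427 -0.176  1.318]
 tubetop 92 [ 0.4761 -0.1029  0.1186] [ 0.47584571 -0.10372893  0.11834691]
 stub top 53 [0.6346 0.155  0.1118]
 stub wall [0.6359 0.1573] 22 0.0007
 rim [0.6344 0.1595] 682 0.0006 0.0447992184475071
 plate ((0.6297409534454346, -0.1717151403427124), (0.14086900651454926, 0.13970543444156647), 3.06172513961792) 858 0.016153288563706465
 recess [ 0.6311 -0.1719  0.006 ] 692 (array([ 0.63180621, -0.17423981]), np.float64(0.052658116981380614))
side campos [0.42  0.578 0.8  ]
 tubetop 113 [ 0.4758 -0.1002  0.1186] [ 0.47666138 -0.10238867  0.11762213]
 tube wall [ 0.4762 -0.1052] 264 0.0008
 stub top 118 [0.6333 0.1588 0.1111]
 stub wall [0.6363 0.155 ] 99 0.0012
 rim [0.6345 0.1554] 1760 0.00108 0.04537003250017691
 plate ((0.6297460794448853, -0.17394813895225525), (0.14069579541683197, 0.1439303308725357), 3.2759745121002197) 1032 0.016399949018516914
 recess [ 0.6307 -0.1789  0.0067] 683 (array([ 0.63107365, -0.1794272 ]), np.float64(0.04981574201112509))
```

```bash
cat >> h.py <<'E'
from scipy.spatial.transform import Rotation as Ro
def plan(pos,yaw):
    from cell import observe
    o=observe();R0=Ro.from_euler("xyz",o["tool_rot"],degrees=True)
    R1=Ro.from_euler("xyz",[180,0,yaw],degrees=True)
    sh=R0.inv().apply(np.array(pos)-o["tcp_pos"]);rv=(R0.inv()*R1).as_rotvec()
    print("clk",o["clock"],"tcp",o["tcp_pos"].round(4),o["tool_rot"].round(2),"q",o["joint_positions"].round(1),"F",o["ft_force"].round(2),"M",o["moment"].round(3),"open",round(o["opening"],4))
    print("t",sh.round(4),"a",rv.round(4))
E
python3 -c "
from h import *
plan([.476,-.1035,.23],78)"
```

```text
clk 0.1 tcp [0.1609 0.5775 0.2303] [-1.7990e+02 -1.0000e-02  1.6443e+02] q [69.5  7.5 85.3  0.  87.3 -4.9] F [ 0.13 -0.32 -0.22] M [ 0.006 -0.013  0.027] open 0.0857
t [-0.4864 -0.5714  0.0012] a [-1.5000e-03  1.1000e-03  1.5084e+00]
```

Emit:
{"name": "apply_moves", "arguments": {
  "targets": [
    {"tx":-0.4864,"ty":-0.5714,"tz":0.0,"az":1.5084,"grip":1},
    {"tx":-0.4864,"ty":-0.5714,"tz":0.0,"az":1.5084,"grip":1},
    {"tx":-0.4864,"ty":-0.5714,"tz":0.0,"az":1.5084,"grip":1},
    {"tx":-0.4864,"ty":-0.5714,"tz":0.0,"az":1.5084,"grip":1},
    {"tx":-0.4864,"ty":-0.5714,"tz":0.0,"az":1.5084,"grip":1},
    {"tx":-0.4864,"ty":-0.5714,"tz":0.0,"az":1.5084,"grip":1},
    {"tx":-0.4864,"ty":-0.5714,"tz":0.0,"az":1.5084,"grip":1},
    {"tx":-0.4864,"ty":-0.5714,"tz":0.0,"az":1.5084,"grip":1}
  ],
  "grip_force": 40
}}

```text
schema error: expected keys ax, ay, az, tx, ty, tz, grip
```

```bash
python3 -c "
from h import *
plan([.476,-.1035,.23],78)"
```

```text
clk 0.1 tcp [0.1609 0.5775 0.2303] [-1.7990e+02 -1.0000e-02  1.6443e+02] q [69.5  7.5 85.3  0.  87.3 -4.9] F [ 0.13 -0.32 -0.22] M [ 0.006 -0.013  0.027] open 0.0857
t [-0.4864 -0.5714  0.0012] a [-1.5000e-03  1.1000e-03  1.5084e+00]
```

Emit:
{"name": "apply_moves", "arguments": {
  "targets": [
    {"ax":0,"ay":0,"az":1.5084,"tx":-0.4864,"ty":-0.5714,"tz":0.0,"grip":1},
    {"ax":0,"ay":0,"az":1.5084,"tx":-0.4864,"ty":-0.5714,"tz":0.0,"grip":1},
    {"ax":0,"ay":0,"az":1.5084,"tx":-0.4864,"ty":-0.5714,"tz":0.0,"grip":1},
    {"ax":0,"ay":0,"az":1.5084,"tx":-0.4864,"ty":-0.5714,"tz":0.0,"grip":1},
    {"ax":0,"ay":0,"az":1.5084,"tx":-0.4864,"ty":-0.5714,"tz":0.0,"grip":1},
    {"ax":0,"ay":0,"az":1.5084,"tx":-0.4864,"ty":-0.5714,"tz":0.0,"grip":1},
    {"ax":0,"ay":0,"az":1.5084,"tx":-0.4864,"ty":-0.5714,"tz":0.0,"grip":1},
    {"ax":0,"ay":0,"az":1.5084,"tx":-0.4864,"ty":-0.5714,"tz":0.0,"grip":1}
  ],
  "grip_force": 40
}}

```text
clock: 0.77
tcp_pos: [0.3011, 0.2736, 0.2309]
tool_rot: [-180.0, 0.0, 106.8]
ft_force: [1.4, 0.8, 0.3]
opening: 0.0852
```

```bash
python3 -c "
from h import *
plan([.476,-.1035,.23],78)"
```

```text
clk 0.7667 tcp [0.3011 0.2736 0.2309] [-1.7999e+02  1.0000e-02  1.0681e+02] q [ 35.  -24.  113.8  -0.   90.2  18.2] F [1.39 0.78 0.34] M [-0.014 -0.06  -0.035] open 0.0852
t [-0.4116  0.0584  0.001 ] a [-2.000e-04  2.000e-04  5.029e-01]
```

Emit:
{"name": "apply_moves", "arguments": {
  "targets": [
    {"ax":0,"ay":0,"az":0.503,"tx":-0.4116,"ty":0.0584,"tz":0.0,"grip":1},
    {"ax":0,"ay":0,"az":0.503,"tx":-0.4116,"ty":0.0584,"tz":0.0,"grip":1},
    {"ax":0,"ay":0,"az":0.503,"tx":-0.4116,"ty":0.0584,"tz":0.0,"grip":1},
    {"ax":0,"ay":0,"az":0.503,"tx":-0.4116,"ty":0.0584,"tz":0.0,"grip":1},
    {"ax":0,"ay":0,"az":0.503,"tx":-0.4116,"ty":0.0584,"tz":0.0,"grip":1},
    {"ax":0,"ay":0,"az":0.503,"tx":-0.4116,"ty":0.0584,"tz":0.0,"grip":1},
    {"ax":0,"ay":0,"az":0.503,"tx":-0.4116,"ty":0.0584,"tz":0.0,"grip":1},
    {"ax":0,"ay":0,"az":0.503,"tx":-0.4116,"ty":0.0584,"tz":0.0,"grip":1}
  ]
}}

```text
clock: 1.43
tcp_pos: [0.4432, -0.0283, 0.2311]
tool_rot: [180.0, -0.0, 78.3]
ft_force: [0.6, 0.7, 0.2]
opening: 0.0851
```

```bash
python3 -c "
from h import *
plan([.476,-.1035,.18],78)"
```

```text
clk 1.4333 tcp [ 0.4432 -0.0283  0.2311] [ 1.7999e+02 -1.0000e-02  7.8290e+01] q [-10.3 -17.5 108.8   0.   88.7   1.4] F [0.64 0.69 0.18] M [ 0.048 -0.016 -0.014] open 0.0851
t [-0.067   0.0473  0.0511] a [ 0.0001 -0.0001  0.005 ]
```

Emit:
{"name": "apply_moves", "arguments": {
  "targets": [
    {"ax":0,"ay":0,"az":0.005,"tx":-0.067,"ty":0.0473,"tz":0.02,"grip":1},
    {"ax":0,"ay":0,"az":0.005,"tx":-0.067,"ty":0.0473,"tz":0.04,"grip":1},
    {"ax":0,"ay":0,"az":0.005,"tx":-0.067,"ty":0.0473,"tz":0.051,"grip":1},
    {"ax":0,"ay":0,"az":0.005,"tx":-0.067,"ty":0.0473,"tz":0.051,"grip":1},
    {"ax":0,"ay":0,"az":0.005,"tx":-0.067,"ty":0.0473,"tz":0.051,"grip":1}
  ]
}}

```text
clock: 1.85
tcp_pos: [0.4745, -0.1012, 0.1789]
tool_rot: [-179.8, -0.0, 77.9]
ft_force: [0.0, 0.7, 0.3]
opening: 0.0856
```

```bash
python3 -c "
from h import *
plan([.476,-.1035,.067],78)
from cell import *
d=get_image('side');im=d['image'][:,:,::-1]
cv2.imwrite('pics/s1.png',cv2.resize(im[100:300,170:370],(600,600),interpolation=cv2.INTER_CUBIC))"
```

```text
clk 1.85 tcp [ 0.4745 -0.1012  0.1789] [-1.7977e+02 -4.0000e-02  7.7940e+01] q [-18.1  -8.6 106.7   0.   82.1  -6.1] F [0.02 0.69 0.34] M [ 0.006  0.027 -0.049] open 0.0856
t [-0.002   0.0024  0.1119] a [-0.0039 -0.0007 -0.001 ]
```

View pics/s1.png

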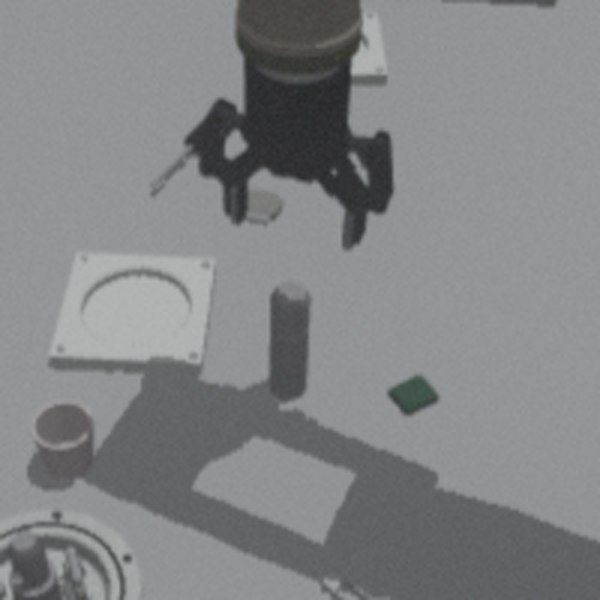

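The open fingers, at (237,200) and (352,225), straddle the tube at (290,340). I'll descend and close.

Emit:
{"name": "apply_moves", "arguments": {
  "targets": [
    {"ax":0,"ay":0,"az":0,"tx":-0.001,"ty":0.001,"tz":0.03,"grip":1},
    {"ax":0,"ay":0,"az":0,"tx":-0.001,"ty":0.001,"tz":0.06,"grip":1},
    {"ax":0,"ay":0,"az":0,"tx":-0.001,"ty":0.001,"tz":0.09,"grip":1},
    {"ax":0,"ay":0,"az":0,"tx":-0.001,"ty":0.001,"tz":0.112,"grip":1},
    {"ax":0,"ay":0,"az":0,"tx":-0.001,"ty":0.001,"tz":0.112,"grip":1},
    {"ax":0,"ay":0,"az":0,"tx":-0.001,"ty":0.001,"tz":0.112,"grip":1}
  ]
}}

```text
clock: 2.4
tcp_pos: [0.4763, -0.1013, 0.0689]
tool_rot: [-180.0, -0.0, 78.1]
ft_force: [0.9, -0.1, -0.2]
opening: 0.085
```

```bash
python3 -c "
from h import *
plan([.476,-.1035,.067],78)"
```

```text
clk 2.4 tcp [ 0.4763 -0.1013  0.0689] [-1.7995e+02 -1.0000e-02  7.8120e+01] q [-18.   -1.8 112.5   0.   69.3  -6.2] F [ 0.91 -0.13 -0.22] M [ 0.006 -0.072 -0.016] open 0.085
t [-0.0022  0.0001  0.0019] a [-0.0008 -0.0002  0.0021]
```

Emit:
{"name": "apply_moves", "arguments": {
  "targets": [
    {"ax":0,"ay":0,"az":0,"tx":0,"ty":0,"tz":0,"grip":-0.1},
    {"ax":0,"ay":0,"az":0,"tx":0,"ty":0,"tz":0,"grip":-0.2},
    {"ax":0,"ay":0,"az":0,"tx":0,"ty":0,"tz":0,"grip":-0.4},
    {"ax":0,"ay":0,"az":0,"tx":0,"ty":0,"tz":0,"grip":-1},
    {"ax":0,"ay":0,"az":0,"tx":0,"ty":0,"tz":0,"grip":-1},
    {"ax":0,"ay":0,"az":0,"tx":0,"ty":0,"tz":0,"grip":-1},
    {"ax":0,"ay":0,"az":0,"tx":0,"ty":0,"tz":0,"grip":-1},
    {"ax":0,"ay":0,"az":0,"tx":0,"ty":0,"tz":0,"grip":-1}
  ],
  "grip_force": 40
}}

```text
clock: 3.07
tcp_pos: [0.4773, -0.1028, 0.0698]
tool_rot: [179.9, 0.0, 78.0]
ft_force: [-2.0, 0.3, 8.3]
opening: 0.0331
```

```bash
python3 -c "
from h import *
plan([.476,-.1035,.167],78)"
```

```text
clk 3.0667 tcp [ 0.4773 -0.1028  0.0698] [1.799e+02 1.000e-02 7.802e+01] q [-18.2  -1.8 112.4   0.   69.3  -6.2] F [-1.97  0.27  8.29] M [ 0.104  0.447 -0.01 ] open 0.0331
t [-0.001  -0.001  -0.0972] a [0.0017 0.0001 0.0003]
```

Emit:
{"name": "apply_moves", "arguments": {
  "targets": [
    {"ax":0,"ay":0,"az":0,"tx":0,"ty":0,"tz":-0.02,"grip":-1},
    {"ax":0,"ay":0,"az":0,"tx":0,"ty":0,"tz":-0.05,"grip":-1},
    {"ax":0,"ay":0,"az":0,"tx":0,"ty":0,"tz":-0.09,"grip":-1},
    {"ax":0,"ay":0,"az":0,"tx":0,"ty":0,"tz":-0.13,"grip":-1},
    {"ax":0,"ay":0,"az":0,"tx":0,"ty":0,"tz":-0.16,"grip":-1},
    {"ax":0,"ay":0,"az":0,"tx":0,"ty":0,"tz":-0.19,"grip":-1},
    {"ax":0,"ay":0,"az":0,"tx":0,"ty":0,"tz":-0.19,"grip":-1}
  ]
}}

```text
clock: 3.65
tcp_pos: [0.4793, -0.1035, 0.2661]
tool_rot: [179.4, 0.1, 78.0]
ft_force: [1.6, -0.2, -1.1]
opening: 0.033
```

```bash
python3 -c "
from h import *
plan([.52,.12,.26],168)"
```

```text
clk 3.65 tcp [ 0.4793 -0.1035  0.2661] [1.7937e+02 7.0000e-02 7.8020e+01] q [-18.2 -11.1  99.8  -0.   90.6  -6.2] F [ 1.57 -0.19 -1.06] M [-0.034 -0.034 -0.014] open 0.033
t [ 0.2271 -0.0067  0.0058] a [ 0.0076  0.0095 -1.5705]
```

Emit:
{"name": "apply_moves", "arguments": {
  "targets": [
    {"ax":0,"ay":0,"az":-1.0,"tx":0.227,"ty":-0.007,"tz":0,"grip":-1},
    {"ax":0,"ay":0,"az":-1.0,"tx":0.227,"ty":-0.007,"tz":0,"grip":-1},
    {"ax":0,"ay":0,"az":-1.0,"tx":0.227,"ty":-0.007,"tz":0,"grip":-1},
    {"ax":0,"ay":0,"az":-1.0,"tx":0.227,"ty":-0.007,"tz":0,"grip":-1},
    {"ax":0,"ay":0,"az":-1.0,"tx":0.227,"ty":-0.007,"tz":0,"grip":-1},
    {"ax":0,"ay":0,"az":-1.0,"tx":0.227,"ty":-0.007,"tz":0,"grip":-1},
    {"ax":0,"ay":0,"az":-1.0,"tx":0.227,"ty":-0.007,"tz":0,"grip":-1},
    {"ax":0,"ay":0,"az":-1.0,"tx":0.227,"ty":-0.007,"tz":0,"grip":-1}
  ]
}}

```text
clock: 4.32
tcp_pos: [0.5162, 0.1227, 0.2571]
tool_rot: [-179.9, -0.1, 135.8]
ft_force: [0.2, -0.7, -3.4]
opening: 0.0331
```

```bash
cat > snap.py <<'E'
import sys
from h import *
from cell import *
n,out,X=sys.argv[1],sys.argv[2],[float(v) for v in sys.argv[3:6]]
hw=int(sys.argv[6]) if len(sys.argv)>6 else 32
d=get_image(n);np.savez(out+".npz",**d)
u,v=proj(d,X)[0].round().astype(int)
u=int(np.clip(u,hw,512-hw));v=int(np.clip(v,hw,384-hw))
c=d["image"][v-hw:v+hw,u-hw:u+hw,::-1]
c=cv2.convertScaleAbs(c,alpha=min(3,240/np.percentile(c,99)))
cv2.imwrite(f"pics/{out}.png",cv2.resize(c,(600,600),interpolation=cv2.INTER_CUBIC));print("crop origin",u-hw,v-hw,"scale",300/hw)
E
python3 -c "
from h import *
plan([.52,.12,.26],168)"
python3 snap.py side s2 .51 .1 .21
```

```text
clk 4.3167 tcp [0.5162 0.1227 0.2571] [-1.7992e+02 -7.0000e-02  1.3584e+02] q [  7.8  -3.8  94.1   0.   89.8 -38. ] F [ 0.23 -0.67 -3.41] M [ 0.013  0.    -0.017] open 0.0331
t [-0.0046  0.0007 -0.0029] a [-0.001  -0.0015 -0.5613]
crop origin 208 204 scale 9.375
```

View pics/s2.png

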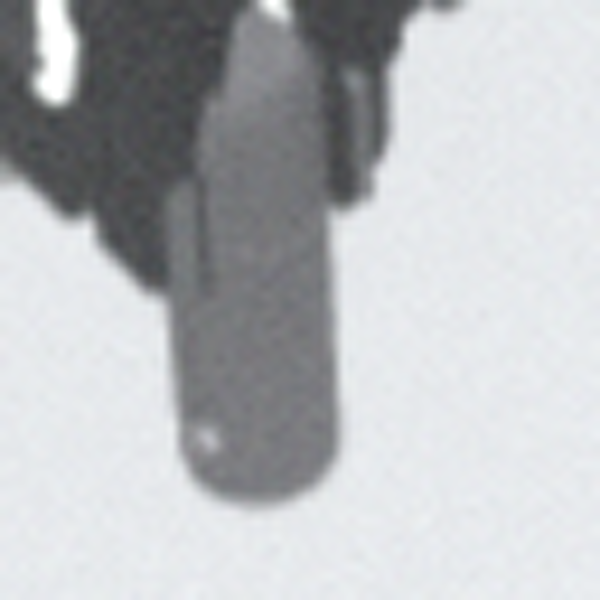

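A bright spot at (207,438), near the tube's left lower edge, is the bench seen through the hole. I'll turn further to bring it to face the camera.

Emit:
{"name": "apply_moves", "arguments": {
  "targets": [
    {"ax":0,"ay":0,"az":-0.9,"tx":0,"ty":0,"tz":0,"grip":-1},
    {"ax":0,"ay":0,"az":-0.9,"tx":0,"ty":0,"tz":0,"grip":-1},
    {"ax":0,"ay":0,"az":-0.9,"tx":0,"ty":0,"tz":0,"grip":-1},
    {"ax":0,"ay":0,"az":-0.9,"tx":0,"ty":0,"tz":0,"grip":-1},
    {"ax":0,"ay":0,"az":-0.9,"tx":0,"ty":0,"tz":0,"grip":-1},
    {"ax":0,"ay":0,"az":-0.9,"tx":0,"ty":0,"tz":0,"grip":-1},
    {"ax":0,"ay":0,"az":-0.9,"tx":0,"ty":0,"tz":0,"grip":-1},
    {"ax":0,"ay":0,"az":-0.9,"tx":0,"ty":0,"tz":0,"grip":-1}
  ]
}}

```text
clock: 5.03
tcp_pos: [0.5164, 0.1206, 0.2575]
tool_rot: [180.0, -0.1, -172.9]
ft_force: [0.4, -0.5, -2.0]
opening: 0.0334
```

```bash
python3 snap.py side s3 .51 .1 .21;python3 snap.py side s3b .636 .155 .08 22;python3 -c "
from h import *
plan([.52,.12,.26],168)"
```

```text
crop origin 208 204 scale 9.375
crop origin 158 267 scale 13.636363636363637
clk 5.1333 tcp [0.5165 0.1207 0.2576] [-1.8000e+02 -6.0000e-02 -1.7329e+02] q [  7.6  -3.9  94.1   0.   89.8 -89.1] F [ 0.72  0.16 -2.61] M [ 0.046  0.021 -0.013] open 0.0328
t [-0.0034 -0.0011 -0.0024] a [-2.000e-04 -1.000e-03  3.266e-01]
```

View pics/s3.png

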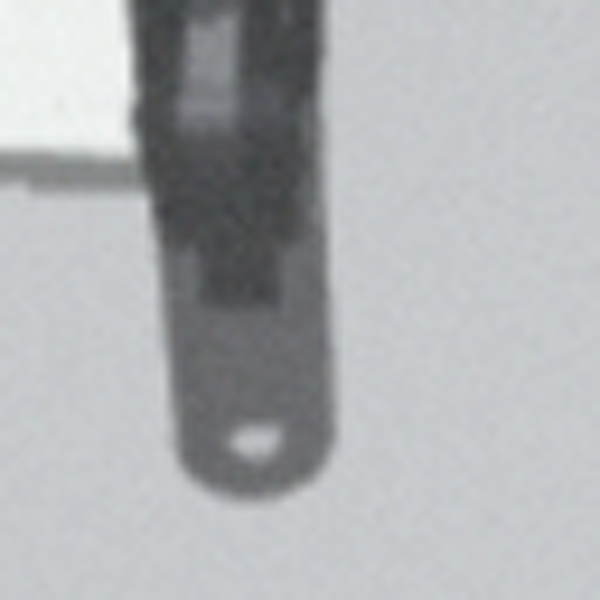

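View pics/s3b.png

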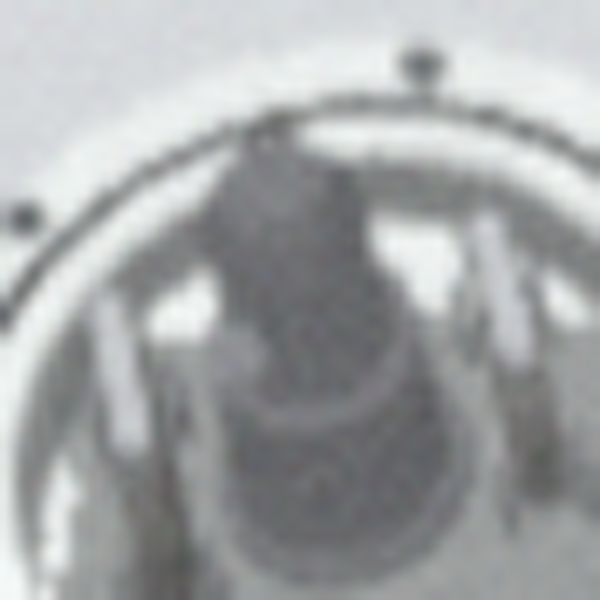

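The hole is now centred at (255,440) in the tube, so it faces the side camera. In the carrier crop the button is the light bump at (240,350), to the left of the stub. I'll work out its azimuth.

Run:
```python
from h import *
d=dict(np.load("s3b.npz"))
X=cloud(d);p=X.reshape(-1,3)
S=300/22
def cp(Y): return (proj(d,Y)-[158-.5,267-.5])*S
im=cv2.imread("pics/s3b.png")
c=np.array([.6355,.1565])
th=np.radians(np.arange(0,361,10))
for z,r in((.07,.017),(.105,.0125),(.07,.0125),(.045,.075),(.045,.052)):
    q=cp(np.c_[c[0]+r*np.cos(th),c[1]+r*np.sin(th),np.full(len(th),z)])
    cv2.polylines(im,[q.astype(np.int32)],True,(0,0,255) if r<.05 else (255,0,0),1)
for a in range(0,141,20):
    a_=np.radians(a);q=cp([c[0]+.0175*np.cos(a_),c[1]+.0175*np.sin(a_),.088])[0];print(a,q.round(0))
    cv2.circle(im,tuple(q.astype(int).tolist()),3,(0,255,0),-1)
cv2.imwrite("pics/ov.png",im)
d=dict(np.load("s3.npz"));
for n,k in (("top",0),):
    pass
```

```text
0 [185. 282.]
20 [181. 316.]
40 [190. 348.]
60 [213. 373.]
80 [245. 389.]
100 [284. 393.]
120 [324. 385.]
140 [360. 366.]
```

View pics/ov.png

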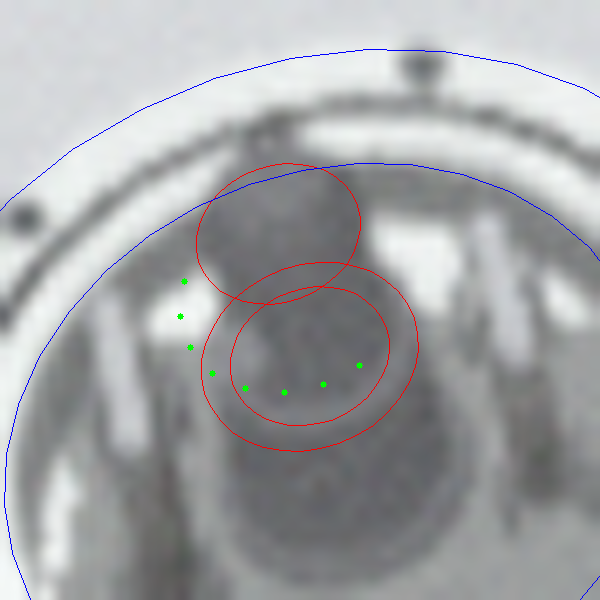

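Run:
```python
from h import *
from scipy.optimize import least_squares
def fit(d,c,z0,z1,r,rr):
    X=cloud(d).reshape(-1,3);m=(np.hypot(X[:,0]-c[0],X[:,1]-c[1])<rr)&(X[:,2]>z0)&(X[:,2]<z1);p=X[m]
    f=lambda q:np.hypot(p[:,0]-q[0],p[:,1]-q[1])-r
    s=least_squares(f,c,loss="soft_l1",f_scale=.001);return s.x.round(4),len(p),np.abs(s.fun).mean().round(5),np.median(p[:,2])
for f in("side0","s2","s3","s3b"):
    d=dict(np.load(f+".npz"))
    if f!="side0": print(f,"handle",fit(d,(.517,.12),.20,.235,.017,.03))
    for r in (.02,.025,.03): print(f,"stub",fit(d,(.6355,.1565),.075,.102,.0125,r))
    print(f,"boss",fit(d,(.6355,.1565),.04,.066,.017,.025))
    # edges of tube
from cell import *
d=get_image("top");np.savez("t3.npz",**d)
u,v=proj(d,[.516,.12,.2])[0].astype(int)
cv2.imwrite("pics/t3.png",cv2.resize(cv2.convertScaleAbs(d["image"][v-50:v+40,u-60:u+60,::-1],alpha=2),(800,600),interpolation=cv2.INTER_CUBIC));print(u-60,v-50)
```

```text
side0 stub (array([0.6363, 0.1548]), 92, np.float64(0.00118), np.float64(0.08940785785961604))
side0 stub (array([0.6363, 0.1548]), 92, np.float64(0.00118), np.float64(0.08940785785961604))
side0 stub (array([0.6366, 0.155 ]), 98, np.float64(0.00211), np.float64(0.08886666763610647))
side0 boss (array([0.6359, 0.1541]), 101, np.float64(0.00053), np.float64(0.05371211135028332))
s2 handle (array([0.5167, 0.1202]), 186, np.float64(0.00047), np.float64(0.21820841481063763))
s2 stub (array([0.6364, 0.155 ]), 90, np.float64(0.00114), np.float64(0.08975300966917749))
s2 stub (array([0.6364, 0.155 ]), 90, np.float64(0.00114), np.float64(0.08975300966917749))
s2 stub (array([0.6369, 0.1554]), 100, np.float64(0.00267), np.float64(0.08829532595769234))
s2 boss (array([0.6359, 0.1542]), 99, np.float64(0.00051), np.float64(0.052342537764636404))
s3 handle (array([0.5179, 0.1191]), 178, np.float64(0.00049), np.float64(0.21858273737582412))
s3 stub (array([0.6364, 0.155 ]), 95, np.float64(0.00112), np.float64(0.08936906677365798))
s3 stub (array([0.6364, 0.155 ]), 95, np.float64(0.00112), np.float64(0.08936906677365798))
s3 stub (array([0.6366, 0.1552]), 100, np.float64(0.00192), np.float64(0.08930831267467812))
s3 boss (array([0.6357, 0.1543]), 96, np.float64(0.00048), np.float64(0.05300032842850839))
s3b handle (array([0.5178, 0.1192]), 180, np.float64(0.00052), np.float64(0.21864783825222114))
s3b stub (array([0.6366, 0.1551]), 91, np.float64(0.00113), np.float64(0.08986858304370718))
s3b stub (array([0.6366, 0.1551]), 91, np.float64(0.00113), np.float64(0.08986858304370718))
s3b stub (array([0.6367, 0.1552]), 96, np.float64(0.00191), np.float64(0.08955052066032612))
s3b boss (array([0.6357, 0.1543]), 104, np.float64(0.0005), np.float64(0.05308304183782734))
91 139
```

View pics/t3.png

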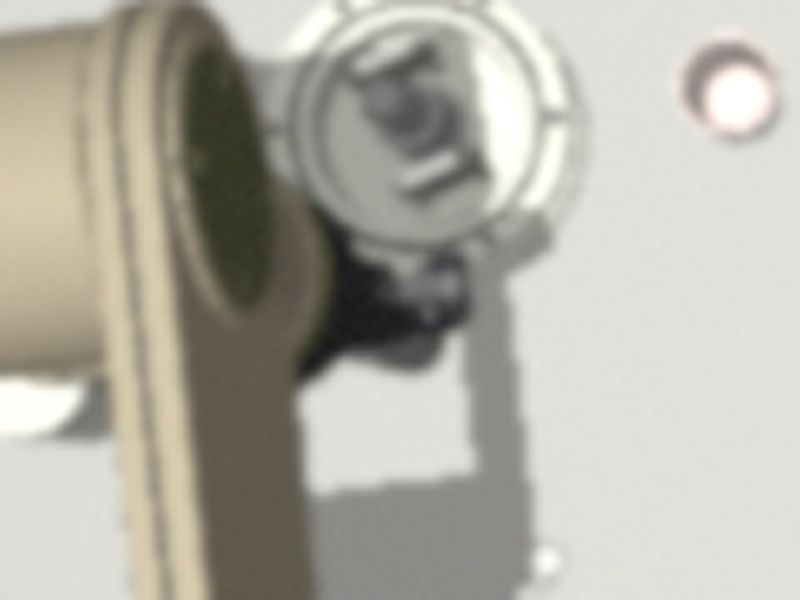

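```bash
python3 -c "
from h import *
plan([.6345,.1555,.22],145)"
```

```text
clk 5.1833 tcp [0.5165 0.1207 0.2577] [-1.8000e+02 -5.0000e-02 -1.7335e+02] q [  7.6  -3.9  94.1  -0.   89.8 -89. ] F [ 0.21 -0.23 -2.73] M [-0.025  0.019  0.043] open 0.0334
t [-0.1213  0.0209  0.0376] a [-4.00e-04 -8.00e-04  7.27e-01]
```

Emit:
{"name": "apply_moves", "arguments": {
  "targets": [
    {"ax":0,"ay":0,"az":0.727,"tx":-0.1213,"ty":0.0209,"tz":0,"grip":-1},
    {"ax":0,"ay":0,"az":0.727,"tx":-0.1213,"ty":0.0209,"tz":0,"grip":-1},
    {"ax":0,"ay":0,"az":0.727,"tx":-0.1213,"ty":0.0209,"tz":0,"grip":-1},
    {"ax":0,"ay":0,"az":0.727,"tx":-0.1213,"ty":0.0209,"tz":0.015,"grip":-1},
    {"ax":0,"ay":0,"az":0.727,"tx":-0.1213,"ty":0.0209,"tz":0.03,"grip":-1},
    {"ax":0,"ay":0,"az":0.727,"tx":-0.1213,"ty":0.0209,"tz":0.0376,"grip":-1},
    {"ax":0,"ay":0,"az":0.727,"tx":-0.1213,"ty":0.0209,"tz":0.0376,"grip":-1},
    {"ax":0,"ay":0,"az":0.727,"tx":-0.1213,"ty":0.0209,"tz":0.0376,"grip":-1}
  ]
}}

```text
clock: 5.85
tcp_pos: [0.6342, 0.1561, 0.2197]
tool_rot: [-179.9, -0.1, 145.3]
ft_force: [0.2, 0.7, -1.4]
opening: 0.0333
```

```bash
cat > m.py <<'E'
import sys
from h import *
from scipy.optimize import least_squares
from cell import *
def fit(d,c,z0,z1,r,rr):
    X=cloud(d).reshape(-1,3);m=(np.hypot(X[:,0]-c[0],X[:,1]-c[1])<rr)&(X[:,2]>z0)&(X[:,2]<z1);p=X[m]
    f=lambda q:np.hypot(p[:,0]-q[0],p[:,1]-q[1])-r
    s=least_squares(f,c,loss="soft_l1",f_scale=.001);return s.x.round(4),len(p),np.abs(s.fun).mean().round(5),p[:,2].min().round(4)
if __name__=="__main__":
    d=get_image("side");np.savez(sys.argv[1]+".npz",**d);o=observe();t=o["tcp_pos"]
    print("handle",fit(d,(t[0],t[1]),t[2]-.085,t[2]-.02,.017,.03))
    print("boss",fit(d,(.6355,.1565),.04,.066,.017,.025))
    print("stub",fit(d,(.6355,.1565),.075,.102,.0125,.025))
    plan(o["tcp_pos"],145)
    u,v=proj(d,[.635,.155,.13])[0].round().astype(int)
    c=d["image"][v-50:v+30,u-40:u+40,::-1];c=cv2.convertScaleAbs(c,alpha=min(3,240/np.percentile(c,99)))
    cv2.imwrite(f"pics/{sys.argv[1]}.png",cv2.resize(c,(600,600),interpolation=cv2.INTER_CUBIC))
E
python3 m.py s4
```

```text
handle (array([0.6349, 0.1536]), 271, np.float64(0.0005), np.float64(0.1493))
boss (array([0.6358, 0.1542]), 103, np.float64(0.00051), np.float64(0.0403))
stub (array([0.6363, 0.1549]), 93, np.float64(0.0012), np.float64(0.0759))
clk 5.9 tcp [0.6347 0.1562 0.221 ] [180.     0.   145.35] q [  9.3  16.   76.7   0.   87.3 -46. ] F [ 0.59 -0.1  -1.36] M [-0.03   0.016  0.009] open 0.033
t [0. 0. 0.] a [0.0001 0.0001 0.006 ]
```

View pics/s4.png

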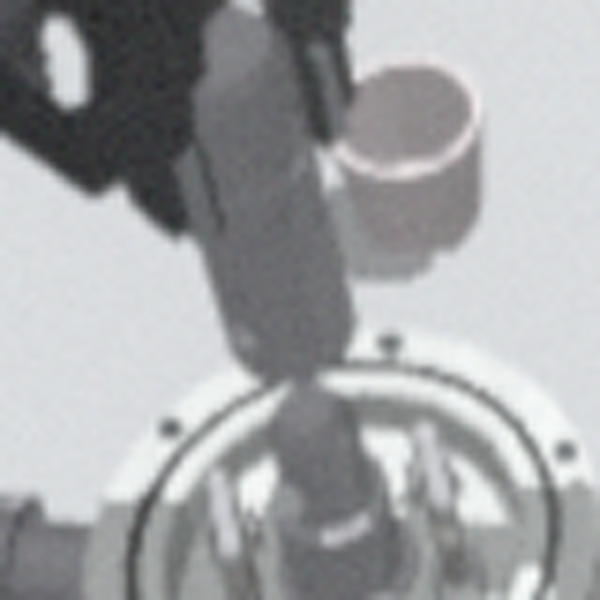

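The hole at (243,335) and the button at (290,497) both sit on the left of their axes at about the same fraction, so they are near alignment. The handle needs to shift by about (+1.1,+0.9) mm. I'll correct that and descend to just above the stub.

Emit:
{"name": "apply_moves", "arguments": {
  "targets": [
    {"ax":0,"ay":0,"az":0,"tx":-0.0004,"ty":0.0014,"tz":0.01,"grip":-1},
    {"ax":0,"ay":0,"az":0,"tx":-0.0004,"ty":0.0014,"tz":0.02,"grip":-1},
    {"ax":0,"ay":0,"az":0,"tx":-0.0004,"ty":0.0014,"tz":0.03,"grip":-1},
    {"ax":0,"ay":0,"az":0,"tx":-0.0004,"ty":0.0014,"tz":0.03,"grip":-1},
    {"ax":0,"ay":0,"az":0,"tx":-0.0004,"ty":0.0014,"tz":0.03,"grip":-1}
  ],
  "grip_force": 25
}}

```text
clock: 6.32
tcp_pos: [0.6348, 0.1571, 0.1891]
tool_rot: [-179.9, -0.1, 145.3]
ft_force: [0.2, -0.0, -1.4]
opening: 0.0332
```

```bash
python3 m.py s5
```

```text
handle (array([0.6356, 0.1544]), 273, np.float64(0.00096), np.float64(0.1053))
boss (array([0.6359, 0.1541]), 96, np.float64(0.00047), np.float64(0.0401))
stub (array([0.6364, 0.1548]), 92, np.float64(0.00112), np.float64(0.0758))
clk 6.3667 tcp [0.6354 0.1572 0.1901] [-1.7995e+02 -5.0000e-02  1.4525e+02] q [  9.4  17.1  78.6  -0.   84.4 -45.8] F [-0.64 -0.03 -3.05] M [-0.043  0.031 -0.01 ] open 0.0331
t [0. 0. 0.] a [-0.0008 -0.0008  0.0043]
```

View pics/s5.png

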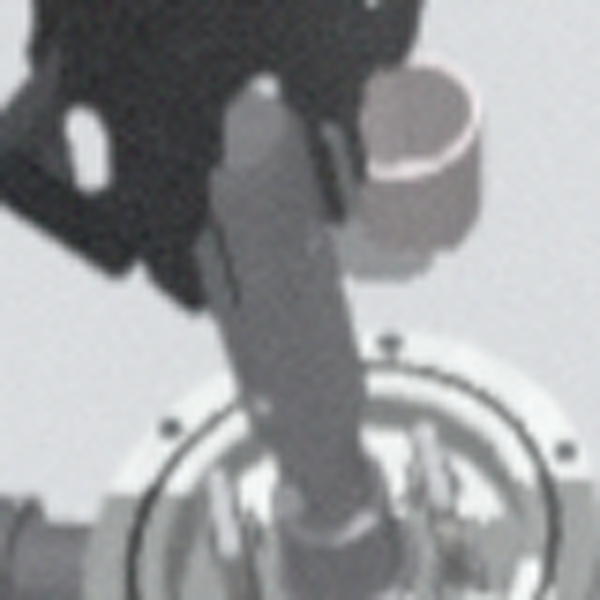

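Emit:
{"name": "apply_moves", "arguments": {
  "targets": [
    {"ax":0,"ay":0,"az":0,"tx":0,"ty":0,"tz":0.002,"grip":-1},
    {"ax":0,"ay":0,"az":0,"tx":0,"ty":0,"tz":0.004,"grip":-1},
    {"ax":0,"ay":0,"az":0,"tx":0,"ty":0,"tz":0.006,"grip":-1},
    {"ax":0,"ay":0,"az":0,"tx":0,"ty":0,"tz":0.008,"grip":-1},
    {"ax":0,"ay":0,"az":0,"tx":0,"ty":0,"tz":0.01,"grip":-1},
    {"ax":0,"ay":0,"az":0,"tx":0,"ty":0,"tz":0.012,"grip":-1},
    {"ax":0,"ay":0,"az":0,"tx":0,"ty":0,"tz":0.014,"grip":-1},
    {"ax":0,"ay":0,"az":0,"tx":0,"ty":0,"tz":0.016,"grip":-1}
  ]
}}

```text
clock: 7.03
tcp_pos: [0.6358, 0.1572, 0.1745]
tool_rot: [-180.0, -0.0, 145.2]
ft_force: [0.1, 0.5, -2.4]
opening: 0.0334
```

```bash
python3 m.py s6
```

```text
handle (array([0.6367, 0.1545]), 262, np.float64(0.00094), np.float64(0.089))
boss (array([0.6357, 0.1542]), 102, np.float64(0.00055), np.float64(0.0403))
stub (array([0.6367, 0.1553]), 79, np.float64(0.00121), np.float64(0.0756))
clk 7.0833 tcp [0.6356 0.1572 0.1739] [-1.7997e+02 -3.0000e-02  1.4523e+02] q [  9.4  17.6  79.6   0.   82.8 -45.8] F [-0.58  0.45 -3.31] M [-0.093 -0.015 -0.05 ] open 0.0329
t [0. 0. 0.] a [-0.0005 -0.0005  0.0041]
```

Emit:
{"name": "apply_moves", "arguments": {
  "targets": [
    {"ax":0,"ay":0,"az":0,"tx":0,"ty":0,"tz":0.0015,"grip":-1},
    {"ax":0,"ay":0,"az":0,"tx":0,"ty":0,"tz":0.003,"grip":-1},
    {"ax":0,"ay":0,"az":0,"tx":0,"ty":0,"tz":0.0045,"grip":-1},
    {"ax":0,"ay":0,"az":0,"tx":0,"ty":0,"tz":0.006,"grip":-1},
    {"ax":0,"ay":0,"az":0,"tx":0,"ty":0,"tz":0.0075,"grip":-1},
    {"ax":0,"ay":0,"az":0,"tx":0,"ty":0,"tz":0.009,"grip":-1},
    {"ax":0,"ay":0,"az":0,"tx":0,"ty":0,"tz":0.0105,"grip":-1},
    {"ax":0,"ay":0,"az":0,"tx":0,"ty":0,"tz":0.012,"grip":-1}
  ]
}}

```text
clock: 7.75
tcp_pos: [0.6358, 0.1572, 0.1625]
tool_rot: [-180.0, -0.0, 145.2]
ft_force: [-0.1, -0.4, -2.1]
opening: 0.0331
```

Emit:
{"name": "apply_moves", "arguments": {
  "targets": [
    {"ax":0,"ay":0,"az":0,"tx":0,"ty":0,"tz":0.001,"grip":-1},
    {"ax":0,"ay":0,"az":0,"tx":0,"ty":0,"tz":0.002,"grip":-1},
    {"ax":0,"ay":0,"az":0,"tx":0,"ty":0,"tz":0.003,"grip":-1},
    {"ax":0,"ay":0,"az":0,"tx":0,"ty":0,"tz":0.004,"grip":-1}
  ]
}}

```text
clock: 8.08
tcp_pos: [0.6361, 0.1572, 0.1596]
tool_rot: [180.0, 0.0, 145.2]
ft_force: [-1.9, -1.3, 4.9]
opening: 0.0329
```

```bash
python3 m.py s7
```

```text
handle (array([0.637 , 0.1548]), 259, np.float64(0.00121), np.float64(0.0745))
boss (array([0.6358, 0.1541]), 100, np.float64(0.00053), np.float64(0.0402))
stub (array([0.6353, 0.1592]), 79, np.float64(0.00184), np.float64(0.075))
clk 8.1333 tcp [0.6361 0.1572 0.1594] [1.7997e+02 3.0000e-02 1.4523e+02] q [  9.4  18.2  80.5  -0.   81.3 -45.8] F [-1.74 -0.48  2.61] M [-0.079  0.449 -0.01 ] open 0.0331
t [0. 0. 0.] a [0.0005 0.0006 0.0041]
```

View pics/s7.png

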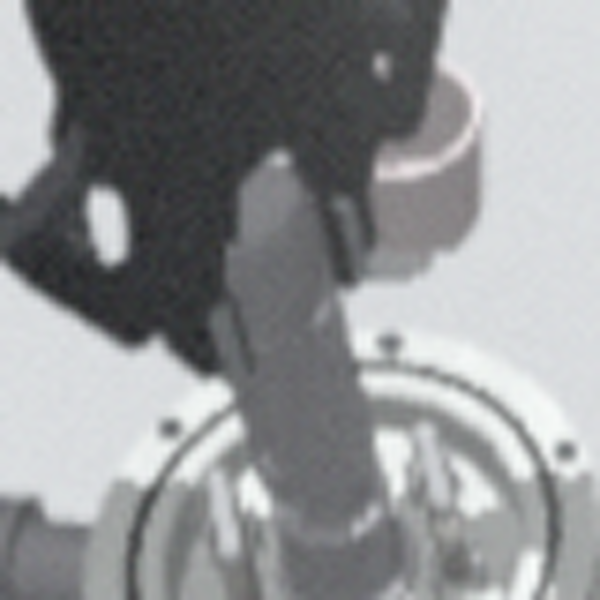

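Emit:
{"name": "apply_moves", "arguments": {
  "targets": [
    {"ax":0,"ay":0,"az":0,"tx":0,"ty":0,"tz":0.001,"grip":-1},
    {"ax":0,"ay":0,"az":0,"tx":0,"ty":0,"tz":0.002,"grip":-1},
    {"ax":0,"ay":0,"az":0,"tx":0,"ty":0,"tz":0.003,"grip":-1},
    {"ax":0,"ay":0,"az":0,"tx":0,"ty":0,"tz":0.004,"grip":-1}
  ]
}}

```text
clock: 8.47
tcp_pos: [0.6361, 0.1573, 0.1557]
tool_rot: [180.0, 0.0, 145.2]
ft_force: [-2.9, -1.1, 5.7]
opening: 0.0329
```

```bash
python3 m.py s8
```

```text
handle (array([0.6371, 0.1549]), 288, np.float64(0.00203), np.float64(0.0705))
boss (array([0.6355, 0.1541]), 100, np.float64(0.00053), np.float64(0.0404))
stub (array([0.6347, 0.1592]), 86, np.float64(0.00163), np.float64(0.0751))
clk 8.5167 tcp [0.6361 0.1573 0.1555] [1.7997e+02 3.0000e-02 1.4523e+02] q [  9.4  18.3  80.7   0.   80.9 -45.8] F [-3.15  0.03  4.  ] M [-0.047  0.5   -0.007] open 0.0332
t [0. 0. 0.] a [0.0006 0.0006 0.0041]
```

Emit:
{"name": "apply_moves", "arguments": {
  "targets": [
    {"ax":0,"ay":0,"az":0,"tx":0,"ty":0,"tz":0.001,"grip":-1},
    {"ax":0,"ay":0,"az":0,"tx":0,"ty":0,"tz":0.002,"grip":-1},
    {"ax":0,"ay":0,"az":0,"tx":0,"ty":0,"tz":0.003,"grip":-1},
    {"ax":0,"ay":0,"az":0,"tx":0,"ty":0,"tz":0.004,"grip":-1},
    {"ax":0,"ay":0,"az":0,"tx":0,"ty":0,"tz":0.005,"grip":-1},
    {"ax":0,"ay":0,"az":0,"tx":0,"ty":0,"tz":0.006,"grip":-1}
  ]
}}

```text
clock: 9.02
tcp_pos: [0.6358, 0.1574, 0.1484]
tool_rot: [180.0, -0.0, 145.2]
ft_force: [-2.2, 0.8, 1.2]
opening: 0.0331
```

```bash
python3 m.py s9
```

```text
handle (array([0.6368, 0.155 ]), 322, np.float64(0.0022), np.float64(0.0633))
boss (array([0.6358, 0.1542]), 100, np.float64(0.00058), np.float64(0.04))
stub (array([0.6338, 0.1594]), 98, np.float64(0.00124), np.float64(0.0774))
clk 9.0667 tcp [0.6357 0.1574 0.1482] [-1.8000e+02 -2.0000e-02  1.4524e+02] q [  9.4  18.7  81.1   0.   80.2 -45.8] F [-0.52  0.65  0.3 ] M [0.301 0.022 0.043] open 0.0328
t [0. 0. 0.] a [-0.     -0.0003  0.0042]
```

View pics/s9.png

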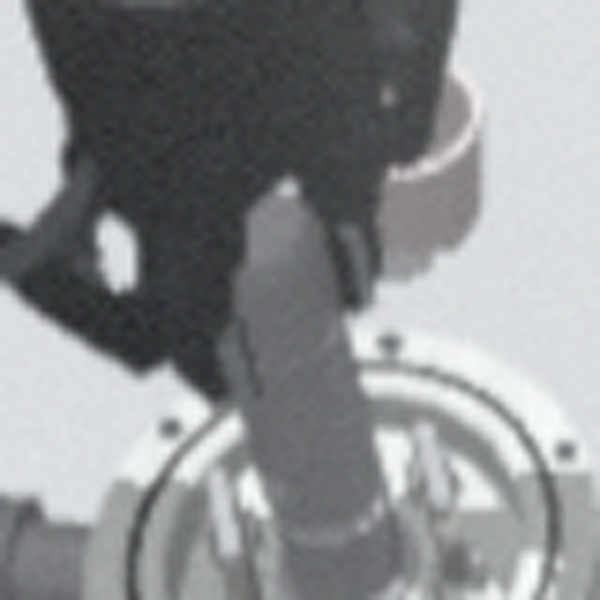

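Emit:
{"name": "apply_moves", "arguments": {
  "targets": [
    {"ax":0,"ay":0,"az":0,"tx":0,"ty":0,"tz":0.001,"grip":-1},
    {"ax":0,"ay":0,"az":0,"tx":0,"ty":0,"tz":0.002,"grip":-1},
    {"ax":0,"ay":0,"az":0,"tx":0,"ty":0,"tz":0.003,"grip":-1},
    {"ax":0,"ay":0,"az":0,"tx":0,"ty":0,"tz":0.004,"grip":-1},
    {"ax":0,"ay":0,"az":0,"tx":0,"ty":0,"tz":0.005,"grip":-1},
    {"ax":0,"ay":0,"az":0,"tx":0,"ty":0,"tz":0.005,"grip":-1}
  ]
}}

```text
clock: 9.57
tcp_pos: [0.6357, 0.1573, 0.1433]
tool_rot: [-180.0, -0.0, 145.2]
ft_force: [-0.4, 0.6, -0.8]
opening: 0.0329
```

Emit:
{"name": "apply_moves", "arguments": {
  "targets": [
    {"ax":0,"ay":0,"az":0,"tx":0,"ty":0,"tz":0.0005,"grip":-1},
    {"ax":0,"ay":0,"az":0,"tx":0,"ty":0,"tz":0.001,"grip":-1},
    {"ax":0,"ay":0,"az":0,"tx":0,"ty":0,"tz":0.0015,"grip":-1}
  ]
}}

```text
clock: 9.82
tcp_pos: [0.6358, 0.1572, 0.1422]
tool_rot: [-180.0, 0.0, 145.2]
ft_force: [0.4, 1.4, 0.8]
opening: 0.0336
```

```bash
python3 m.py s10
```

```text
handle (array([0.6365, 0.1549]), 312, np.float64(0.00208), np.float64(0.0575))
boss (array([0.6356, 0.1541]), 99, np.float64(0.00051), np.float64(0.0402))
stub (array([0.6338, 0.1595]), 115, np.float64(0.00117), np.float64(0.075))
clk 9.8667 tcp [0.6358 0.1573 0.1421] [-1.8000e+02 -1.0000e-02  1.4523e+02] q [  9.4  18.9  81.5   0.   79.6 -45.8] F [ 0.35  1.82 -0.46] M [ 0.255  0.147 -0.009] open 0.0328
t [0. 0. 0.] a [-0.     -0.0001  0.0041]
```

View pics/s10.png

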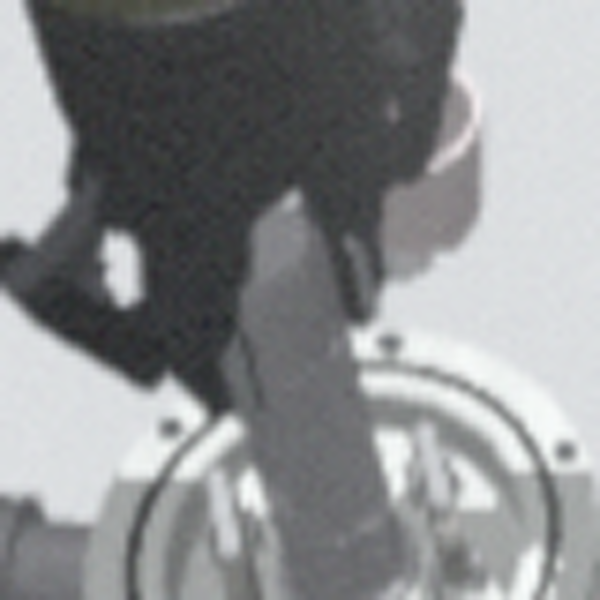

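Emit:
{"name": "apply_moves", "arguments": {
  "targets": [
    {"ax":0,"ay":0,"az":0,"tx":0,"ty":0,"tz":0.0005,"grip":-1},
    {"ax":0,"ay":0,"az":0,"tx":0,"ty":0,"tz":0.001,"grip":-1},
    {"ax":0,"ay":0,"az":0,"tx":0,"ty":0,"tz":0.0015,"grip":-1},
    {"ax":0,"ay":0,"az":0,"tx":0,"ty":0,"tz":0.0015,"grip":-1}
  ]
}}

```text
clock: 10.2
tcp_pos: [0.6355, 0.1571, 0.1401]
tool_rot: [-180.0, -0.0, 145.2]
ft_force: [-0.2, 0.1, -2.6]
opening: 0.033
```

Emit:
{"name": "apply_moves", "arguments": {
  "targets": [
    {"ax":0,"ay":0,"az":0,"tx":0,"ty":0,"tz":0.0004,"grip":-1},
    {"ax":0,"ay":0,"az":0,"tx":0,"ty":0,"tz":0.0008,"grip":-1}
  ]
}}

```text
clock: 10.37
tcp_pos: [0.6357, 0.1571, 0.1399]
tool_rot: [-180.0, -0.0, 145.2]
ft_force: [-2.7, -1.0, 1.8]
opening: 0.033
```

```bash
python3 m.py s11
```

```text
handle (array([0.6365, 0.1549]), 315, np.float64(0.00197), np.float64(0.0554))
boss (array([0.6359, 0.1542]), 100, np.float64(0.00052), np.float64(0.0404))
stub (array([0.6338, 0.1593]), 116, np.float64(0.00122), np.float64(0.0752))
clk 10.4167 tcp [0.6357 0.1571 0.14  ] [-1.7998e+02 -1.0000e-02  1.4523e+02] q [  9.4  19.   81.6  -0.   79.4 -45.8] F [-2.14 -0.26 -0.02] M [-0.052  0.583  0.03 ] open 0.0333
t [0. 0. 0.] a [-0.0004 -0.0001  0.004 ]
```

Emit:
{"name": "apply_moves", "arguments": {
  "targets": [
    {"ax":0,"ay":0,"az":0,"tx":0,"ty":0,"tz":0.0005,"grip":-1},
    {"ax":0,"ay":0,"az":0,"tx":0,"ty":0,"tz":0.0005,"grip":-1}
  ]
}}

```text
clock: 10.58
tcp_pos: [0.6358, 0.1571, 0.1399]
tool_rot: [-180.0, 0.0, 145.2]
ft_force: [-4.6, -0.7, 2.8]
opening: 0.0335
```

```bash
python3 -c "
from h import *
plan([.6357,.1571,.14],145)"; python3 snap.py side s12 .636 .155 .1 26
```

```text
clk 10.5833 tcp [0.6358 0.1571 0.1399] [-1.7999e+02  1.0000e-02  1.4523e+02] q [  9.4  19.   81.6  -0.   79.4 -45.8] F [-4.57 -0.75  2.8 ] M [-0.213  0.841 -0.018] open 0.0335
t [ 0.0001 -0.0001 -0.0001] a [-0.0001  0.0002  0.004 ]
crop origin 152 258 scale 11.538461538461538
```

View pics/s12.png

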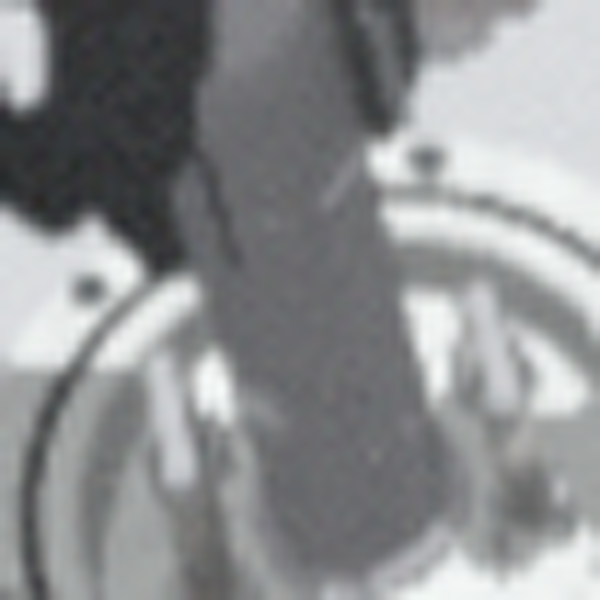

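The tube is seated: TCP z of 0.140 puts its open end at 0.070 m, with firm contact below. I'll test the latch by raising it gently 4 mm. If latched, the force should gain the carrier's weight of 4.4 N.

Emit:
{"name": "apply_moves", "arguments": {
  "targets": [
    {"ax":0,"ay":0,"az":0,"tx":0,"ty":0,"tz":-0.001,"grip":-1},
    {"ax":0,"ay":0,"az":0,"tx":0,"ty":0,"tz":-0.002,"grip":-1},
    {"ax":0,"ay":0,"az":0,"tx":0,"ty":0,"tz":-0.003,"grip":-1},
    {"ax":0,"ay":0,"az":0,"tx":0,"ty":0,"tz":-0.004,"grip":-1},
    {"ax":0,"ay":0,"az":0,"tx":0,"ty":0,"tz":-0.005,"grip":-1},
    {"ax":0,"ay":0,"az":0,"tx":0,"ty":0,"tz":-0.005,"grip":-1}
  ]
}}

```text
clock: 11.13
tcp_pos: [0.6357, 0.1571, 0.144]
tool_rot: [-180.0, -0.0, 145.2]
ft_force: [0.8, -0.1, -6.9]
opening: 0.0332
```

```bash
python3 m.py s13
```

```text
handle (array([0.6366, 0.1549]), 326, np.float64(0.00175), np.float64(0.0592))
boss (array([0.6362, 0.1559]), 106, np.float64(0.00056), np.float64(0.04))
stub (array([0.634 , 0.1593]), 114, np.float64(0.00127), np.float64(0.0752))
clk 11.1833 tcp [0.6357 0.1572 0.144 ] [-1.7999e+02 -2.0000e-02  1.4523e+02] q [  9.4  18.9  81.3   0.   79.8 -45.8] F [ 0.68 -0.1  -6.01] M [-0.041  0.021 -0.001] open 0.0334
t [0. 0. 0.] a [-0.0003 -0.0003  0.004 ]
```

View pics/s13.png

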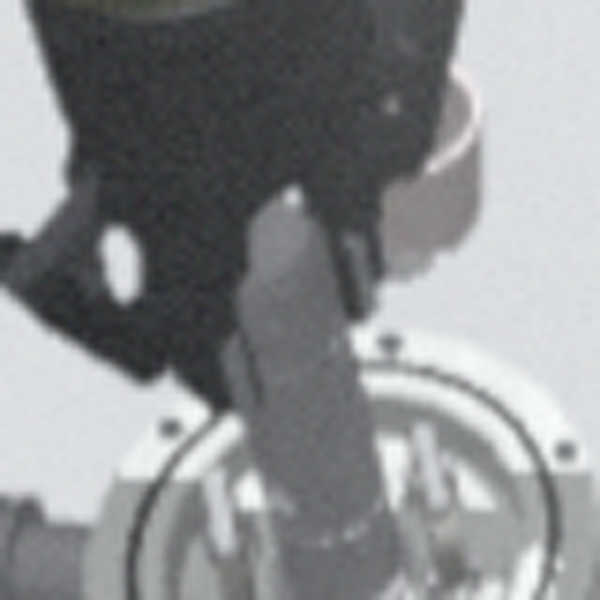

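The reading is now −6 to −7 N, against −2 N for the handle alone, and the boss moved with it, so it is latched. To make sure the button is fully through, I'll set it back down, twist gently by ±7° and check again.

Emit:
{"name": "apply_moves", "arguments": {
  "targets": [
    {"ax":0,"ay":0,"az":0,"tx":0,"ty":0,"tz":0.0015,"grip":-1},
    {"ax":0,"ay":0,"az":0,"tx":0,"ty":0,"tz":0.003,"grip":-1},
    {"ax":0,"ay":0,"az":0.04,"tx":0,"ty":0,"tz":0.003,"grip":-1},
    {"ax":0,"ay":0,"az":0.08,"tx":0,"ty":0,"tz":0.003,"grip":-1},
    {"ax":0,"ay":0,"az":0.12,"tx":0,"ty":0,"tz":0.003,"grip":-1},
    {"ax":0,"ay":0,"az":0.12,"tx":0,"ty":0,"tz":0.003,"grip":-1}
  ]
}}

```text
clock: 11.68
tcp_pos: [0.6361, 0.1573, 0.1416]
tool_rot: [180.0, 0.0, 138.3]
ft_force: [1.4, 1.1, -4.2]
opening: 0.033
```

```bash
python3 -c "
from h import *
plan([.6357,.1571,.144],145.2)"
```

```text
clk 11.6833 tcp [0.6361 0.1573 0.1416] [1.7997e+02 3.0000e-02 1.3826e+02] q [  9.4  19.   81.5  -0.   79.5 -38.8] F [ 1.37  1.11 -4.18] M [ 0.061 -0.175 -0.031] open 0.033
t [ 0.0002 -0.0004 -0.0024] a [ 0.0005  0.0006 -0.1212]
```

Emit:
{"name": "apply_moves", "arguments": {
  "targets": [
    {"ax":0,"ay":0,"az":-0.05,"tx":0,"ty":0,"tz":0,"grip":-1},
    {"ax":0,"ay":0,"az":-0.1,"tx":0,"ty":0,"tz":0,"grip":-1},
    {"ax":0,"ay":0,"az":-0.15,"tx":0,"ty":0,"tz":0,"grip":-1},
    {"ax":0,"ay":0,"az":-0.2,"tx":0,"ty":0,"tz":0,"grip":-1},
    {"ax":0,"ay":0,"az":-0.24,"tx":0,"ty":0,"tz":0,"grip":-1},
    {"ax":0,"ay":0,"az":-0.24,"tx":0,"ty":0,"tz":0,"grip":-1}
  ]
}}

```text
clock: 12.18
tcp_pos: [0.6359, 0.1573, 0.1415]
tool_rot: [180.0, 0.0, 152.3]
ft_force: [-0.1, 0.4, -4.2]
opening: 0.033
```

```bash
python3 -c "
from h import *
plan([.6357,.1571,.144],145.2)"; python3 snap.py side s14 .636 .155 .1 26
```

```text
clk 12.1833 tcp [0.6359 0.1573 0.1415] [1.7999e+02 1.0000e-02 1.5229e+02] q [  9.4  19.   81.5   0.   79.5 -52.9] F [-0.14  0.4  -4.22] M [ 0.067  0.065 -0.034] open 0.033
t [ 0.0001 -0.0002 -0.0025] a [0.0002 0.0002 0.1238]
crop origin 152 258 scale 11.538461538461538
```

View pics/s14.png

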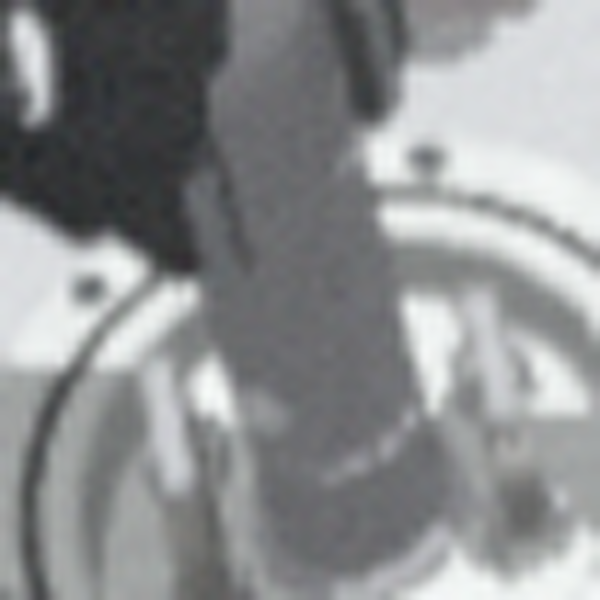

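The button shows as a light spot at (265,408), through the hole. I'll increase the grip and lift.

Emit:
{"name": "apply_moves", "arguments": {
  "targets": [
    {"ax":0,"ay":0,"az":0,"tx":0,"ty":0,"tz":0,"grip":-1},
    {"ax":0,"ay":0,"az":0,"tx":0,"ty":0,"tz":0,"grip":-1},
    {"ax":0,"ay":0,"az":0,"tx":0,"ty":0,"tz":-0.002,"grip":-1},
    {"ax":0,"ay":0,"az":0,"tx":0,"ty":0,"tz":-0.004,"grip":-1},
    {"ax":0,"ay":0,"az":0,"tx":0,"ty":0,"tz":-0.008,"grip":-1},
    {"ax":0,"ay":0,"az":0,"tx":0,"ty":0,"tz":-0.012,"grip":-1},
    {"ax":0,"ay":0,"az":0,"tx":0,"ty":0,"tz":-0.016,"grip":-1},
    {"ax":0,"ay":0,"az":0,"tx":0,"ty":0,"tz":-0.02,"grip":-1}
  ],
  "grip_force": 50
}}

```text
clock: 12.9
tcp_pos: [0.6359, 0.1572, 0.1619]
tool_rot: [180.0, 0.0, 152.1]
ft_force: [-0.8, -0.2, -6.9]
opening: 0.0329
```

```bash
python3 m.py s15
```

```text
handle (array([0.6369, 0.1552]), 341, np.float64(0.00192), np.float64(0.0783))
boss (array([0.6351, 0.1594]), 191, np.float64(0.00309), np.float64(0.0437))
stub (array([0.6345, 0.1606]), 131, np.float64(0.00159), np.float64(0.0751))
clk 12.95 tcp [0.6364 0.1573 0.1631] [1.7994e+02 8.0000e-02 1.5211e+02] q [  9.4  18.   80.3   0.   81.6 -52.7] F [ 1.09 -0.45 -5.88] M [ 0.057 -0.059  0.014] open 0.0326
t [0. 0. 0.] a [0.0011 0.0013 0.124 ]
```

View pics/s15.png

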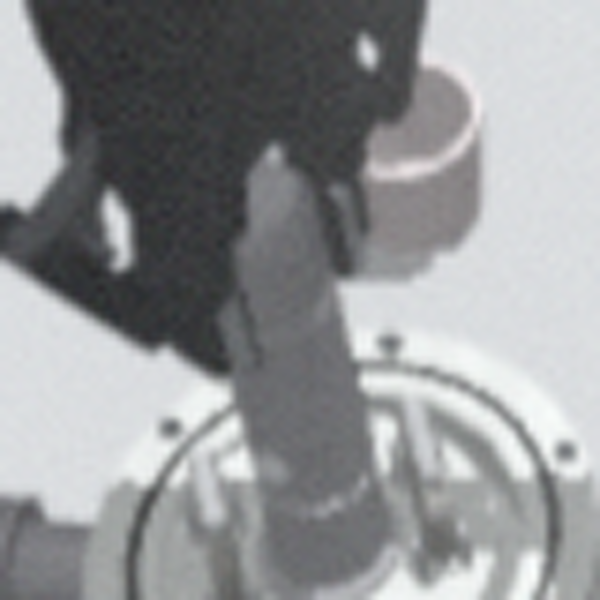

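The carrier is rising with the handle; the button is visible at (275,470) and the force is −6 N. I'll lift clear.

Emit:
{"name": "apply_moves", "arguments": {
  "targets": [
    {"ax":0,"ay":0,"az":0,"tx":0,"ty":0,"tz":-0.008,"grip":-1},
    {"ax":0,"ay":0,"az":0,"tx":0,"ty":0,"tz":-0.018,"grip":-1},
    {"ax":0,"ay":0,"az":0,"tx":0,"ty":0,"tz":-0.03,"grip":-1},
    {"ax":0,"ay":0,"az":0,"tx":0,"ty":0,"tz":-0.042,"grip":-1},
    {"ax":0,"ay":0,"az":0,"tx":0,"ty":0,"tz":-0.054,"grip":-1},
    {"ax":0,"ay":0,"az":0,"tx":0,"ty":0,"tz":-0.064,"grip":-1},
    {"ax":0,"ay":0,"az":0,"tx":0,"ty":0,"tz":-0.068,"grip":-1},
    {"ax":0,"ay":0,"az":0,"tx":0,"ty":0,"tz":-0.07,"grip":-1}
  ]
}}

```text
clock: 13.62
tcp_pos: [0.6365, 0.1574, 0.2333]
tool_rot: [179.9, 0.1, 152.1]
ft_force: [-0.3, 1.1, -6.5]
opening: 0.0327
```

```bash
python3 -c "
from h import *
plan([.6295,-.1725,.232],120)"; python3 snap.py side s16 .636 .155 .15 60
```

```text
clk 13.6167 tcp [0.6365 0.1574 0.2333] [1.7991e+02 1.2000e-01 1.5211e+02] q [  9.4  15.9  75.5  -0.   88.5 -52.7] F [-0.3   1.06 -6.52] M [-0.009  0.044  0.022] open 0.0327
t [-0.1481 -0.2948  0.0011] a [0.0021 0.0015 0.5604]
crop origin 115 211 scale 5.0
```

View pics/s16.png

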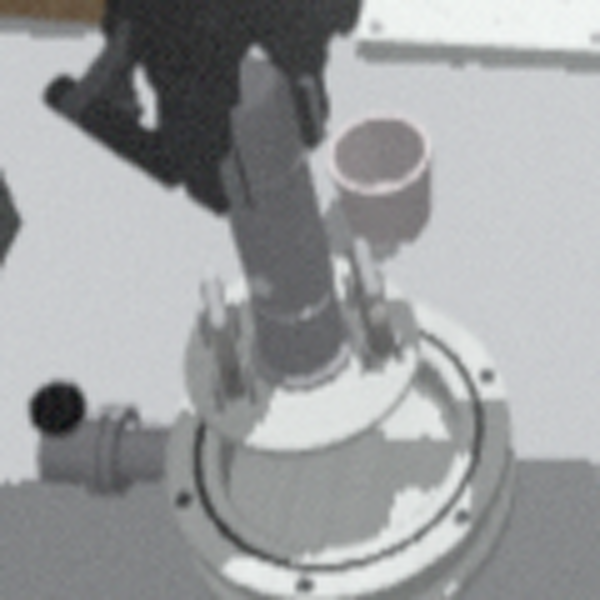

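The carrier hangs level and clear above the chamber. I'll carry it across to the near stand.

Emit:
{"name": "apply_moves", "arguments": {
  "targets": [
    {"ax":0,"ay":0,"az":0,"tx":-0.004,"ty":-0.008,"tz":0,"grip":-1},
    {"ax":0,"ay":0,"az":0,"tx":-0.011,"ty":-0.022,"tz":0,"grip":-1},
    {"ax":0,"ay":0,"az":0,"tx":-0.021,"ty":-0.042,"tz":0,"grip":-1},
    {"ax":0,"ay":0,"az":0,"tx":-0.032,"ty":-0.064,"tz":0,"grip":-1},
    {"ax":0,"ay":0,"az":0,"tx":-0.043,"ty":-0.086,"tz":0,"grip":-1},
    {"ax":0,"ay":0,"az":0,"tx":-0.054,"ty":-0.108,"tz":0,"grip":-1},
    {"ax":0,"ay":0,"az":0,"tx":-0.065,"ty":-0.13,"tz":0,"grip":-1},
    {"ax":0,"ay":0,"az":0,"tx":-0.075,"ty":-0.15,"tz":0,"grip":-1}
  ]
}}

```text
clock: 14.33
tcp_pos: [0.6309, -0.0136, 0.2303]
tool_rot: [-179.9, -0.1, 152.0]
ft_force: [0.6, -0.5, -7.9]
opening: 0.0328
```

Emit:
{"name": "apply_moves", "arguments": {
  "targets": [
    {"ax":0,"ay":0,"az":0,"tx":-0.01,"ty":-0.02,"tz":0,"grip":-1},
    {"ax":0,"ay":0,"az":0,"tx":-0.021,"ty":-0.042,"tz":0,"grip":-1},
    {"ax":0,"ay":0,"az":0,"tx":-0.032,"ty":-0.064,"tz":0,"grip":-1},
    {"ax":0,"ay":0,"az":0,"tx":-0.043,"ty":-0.086,"tz":0,"grip":-1},
    {"ax":0,"ay":0,"az":0,"tx":-0.053,"ty":-0.106,"tz":0,"grip":-1},
    {"ax":0,"ay":0,"az":0,"tx":-0.062,"ty":-0.124,"tz":0,"grip":-1},
    {"ax":0,"ay":0,"az":0,"tx":-0.069,"ty":-0.138,"tz":0,"grip":-1},
    {"ax":0,"ay":0,"az":0,"tx":-0.073,"ty":-0.145,"tz":0,"grip":-1}
  ]
}}

```text
clock: 15.0
tcp_pos: [0.6274, -0.1761, 0.2305]
tool_rot: [-179.9, -0.1, 152.0]
ft_force: [0.7, -0.2, -7.5]
opening: 0.0329
```

```bash
python3 -c "
from h import *
plan([.6295,-.1725,.232],152.1)"; python3 snap.py side s17 .63 -.17 .1 60; python3 snap.py top t17 .63 -.17 .1 50
```

```text
clk 15.0 tcp [ 0.6274 -0.1761  0.2305] [-1.7993e+02 -6.0000e-02  1.5195e+02] q [-20.1  15.5  76.2  -0.1  88.3 -82.1] F [ 0.74 -0.17 -7.46] M [ 0.092 -0.066  0.023] open 0.0329
t [-0.0002  0.0041 -0.0015] a [-0.0013 -0.0011 -0.0025]
crop origin 152 121 scale 5.0
crop origin 203 106 scale 6.0
```

View pics/s17.png

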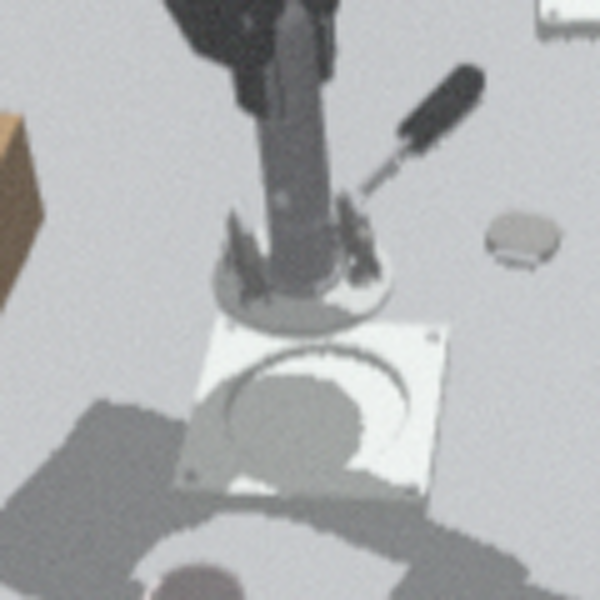

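View pics/t17.png

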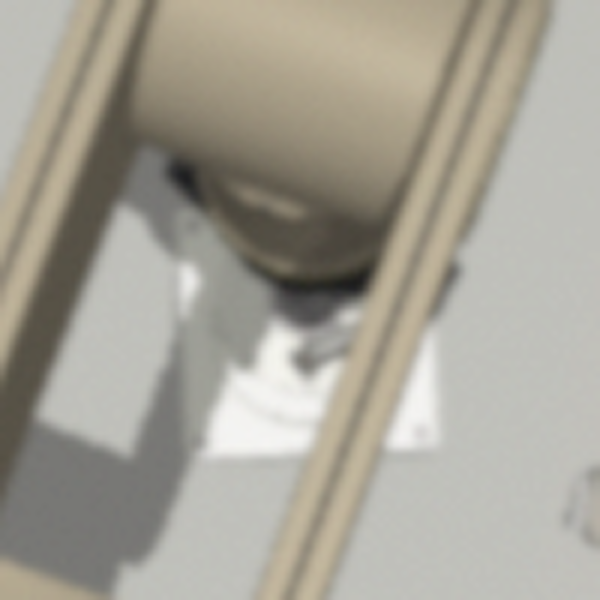

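Run:
```python
from h import *
from m import fit
from scipy.optimize import least_squares
def stand(f):
    d=dict(np.load(f));X=cloud(d).reshape(-1,3);p=X[(np.abs(X[:,0]-.63)<.09)&(np.abs(X[:,1]+.175)<.09)]
    hi=p[(p[:,2]>.0135)&(p[:,2]<.019)];lo=p[(p[:,2]<.0085)&(np.hypot(p[:,0]-.63,p[:,1]+.175)<.06)]
    a=np.radians(3.1)
    def res(q):
        h=hi[:,:2]-q;r=np.hypot(*h.T)
        u=h@np.array([[np.cos(a),-np.sin(a)],[np.sin(a),np.cos(a)]])
        l=np.hypot(*(lo[:,:2]-q).T)
        return np.r_[np.maximum(.052-r,0),np.maximum(np.abs(u).max(1)-.07,0),np.maximum(l-.052,0)]
    out=[]
    s=least_squares(res,[.63,-.175],loss="soft_l1",f_scale=.001,diff_step=1e-3)
    return s.x.round(4),len(hi),len(lo),(res(s.x)>.0005).sum(),hi[:,2].mean()
print("side",stand("side0.npz"),"top",stand("top0.npz"))
d=dict(np.load("s17.npz"));print("handle",fit(d,(.628,-.176),.155,.215,.017,.03))
print("boss",fit(d,(.628,-.176),.12,.15,.017,.025))
# disc top plane circle
X=cloud(d).reshape(-1,3);m=(np.hypot(X[:,0]-.628,X[:,1]+.176)<.06)&(X[:,2]>.105)&(X[:,2]<.125);p=X[m]
print(len(p),p.mean(0),np.percentile(p[:,2],[5,50,95]))
```

```text
side (array([ 0.6294, -0.1741]), 963, 597, np.int64(49), np.float64(0.01642470780996488)) top (array([ 0.6297, -0.1714]), 689, 601, np.int64(2), np.float64(0.016140508900244745))
handle (array([ 0.6282, -0.1782]), 265, np.float64(0.00148), np.float64(0.155))
boss (array([ 0.6289, -0.1752]), 141, np.float64(0.00141), np.float64(0.12))
403 [ 0.62401093 -0.15585519  0.11792001] [0.11391844 0.11796105 0.12254563]
```

Emit:
{"name": "apply_moves", "arguments": {
  "targets": [
    {"ax":0,"ay":0,"az":0,"tx":0.0008,"ty":0.0042,"tz":0.008,"grip":-1},
    {"ax":0,"ay":0,"az":0,"tx":0.0008,"ty":0.0042,"tz":0.02,"grip":-1},
    {"ax":0,"ay":0,"az":0,"tx":0.0008,"ty":0.0042,"tz":0.035,"grip":-1},
    {"ax":0,"ay":0,"az":0,"tx":0.0008,"ty":0.0042,"tz":0.05,"grip":-1},
    {"ax":0,"ay":0,"az":0,"tx":0.0008,"ty":0.0042,"tz":0.063,"grip":-1},
    {"ax":0,"ay":0,"az":0,"tx":0.0008,"ty":0.0042,"tz":0.074,"grip":-1},
    {"ax":0,"ay":0,"az":0,"tx":0.0008,"ty":0.0042,"tz":0.08,"grip":-1},
    {"ax":0,"ay":0,"az":0,"tx":0.0008,"ty":0.0042,"tz":0.08,"grip":-1}
  ]
}}

```text
clock: 15.77
tcp_pos: [0.6287, -0.1677, 0.1487]
tool_rot: [-180.0, -0.2, 152.1]
ft_force: [-0.6, 0.0, -6.7]
opening: 0.0329
```

```bash
cat > m2.py <<'E'
import sys
from h import *
from m import fit
from cell import *
d=get_image("side");o=observe();t=o["tcp_pos"];np.savez("x.npz",**d)
print("handle",fit(d,(t[0],t[1]-.002),t[2]-.07,t[2]-.02,.017,.03),"want .6294 -.1741")
plan([.6287,-.172,.13],152)
u,v=proj(d,[.63,-.17,.05])[0].round().astype(int)
c=d["image"][v-45:v+45,u-45:u+45,::-1];c=cv2.convertScaleAbs(c,alpha=min(3,240/np.percentile(c,99)))
cv2.imwrite(f"pics/{sys.argv[1]}.png",cv2.resize(c,(600,600),interpolation=cv2.INTER_CUBIC))
E
python3 m2.py s18
```

```text
handle (array([ 0.6295, -0.1696]), 171, np.float64(0.00114), np.float64(0.0806)) want .6294 -.1741
clk 15.8167 tcp [ 0.6294 -0.1681  0.1503] [-1.7999e+02 -1.1000e-01  1.5214e+02] q [-19.5  18.1  81.5   0.   80.4 -81.6] F [-0.35 -0.68 -6.72] M [-0.003 -0.005  0.049] open 0.0329
t [-0.0013 -0.0038  0.0203] a [-0.0003 -0.0019  0.0024]
```

View pics/s18.png

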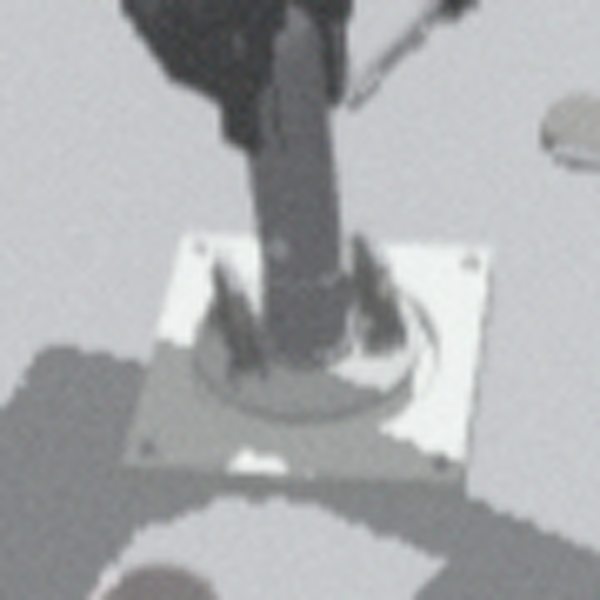

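Emit:
{"name": "apply_moves", "arguments": {
  "targets": [
    {"ax":0,"ay":0,"az":0,"tx":-0.0018,"ty":-0.0039,"tz":0,"grip":-1},
    {"ax":0,"ay":0,"az":0,"tx":-0.0018,"ty":-0.0039,"tz":0.002,"grip":-1},
    {"ax":0,"ay":0,"az":0,"tx":-0.0018,"ty":-0.0039,"tz":0.004,"grip":-1},
    {"ax":0,"ay":0,"az":0,"tx":-0.0018,"ty":-0.0039,"tz":0.004,"grip":-1},
    {"ax":0,"ay":0,"az":0,"tx":-0.0018,"ty":-0.0039,"tz":0.004,"grip":-1}
  ]
}}

```text
clock: 16.23
tcp_pos: [0.6297, -0.173, 0.1476]
tool_rot: [180.0, 0.0, 152.1]
ft_force: [0.4, -0.2, -6.3]
opening: 0.0331
```

```bash
python3 m2.py s19
```

```text
handle (array([ 0.6306, -0.1752]), 166, np.float64(0.00114), np.float64(0.0777)) want .6294 -.1741
clk 16.2833 tcp [ 0.6297 -0.173   0.1476] [1.800e+02 1.000e-02 1.521e+02] q [-19.9  18.4  81.5   0.   80.1 -82. ] F [ 0.31  0.24 -6.73] M [ 0.005 -0.017  0.014] open 0.0326
t [0.0014 0.0004 0.0176] a [0.0001 0.0002 0.0018]
```

View pics/s19.png

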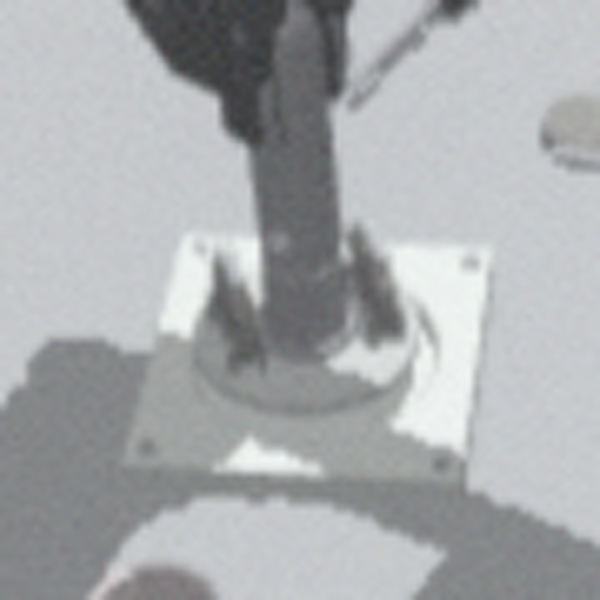

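Emit:
{"name": "apply_moves", "arguments": {
  "targets": [
    {"ax":0,"ay":0,"az":0,"tx":0.0015,"ty":0.0004,"tz":0.001,"grip":-1},
    {"ax":0,"ay":0,"az":0,"tx":0.0015,"ty":0.0004,"tz":0.003,"grip":-1},
    {"ax":0,"ay":0,"az":0,"tx":0.0015,"ty":0.0004,"tz":0.005,"grip":-1},
    {"ax":0,"ay":0,"az":0,"tx":0.0015,"ty":0.0004,"tz":0.005,"grip":-1}
  ]
}}

```text
clock: 16.62
tcp_pos: [0.6282, -0.1717, 0.1417]
tool_rot: [-180.0, -0.1, 152.1]
ft_force: [-0.6, 0.4, -6.9]
opening: 0.0331
```

```bash
python3 m2.py s20
python3 - <<'E'
from h import *
d=dict(np.load("x.npz"));u,v=proj(d,[.63,-.17,.05])[0].round().astype(int)
im=cv2.imread("pics/s20.png");S=600/90;th=np.radians(np.arange(0,360,5));c=(.6294,-.1741)
for z,r,col in((.016,.052,(0,0,255)),(.029,.048,(0,255,0)),(.021,.048,(255,0,0))):
    q=(proj(d,np.c_[c[0]+r*np.cos(th),c[1]+r*np.sin(th),np.full(len(th),z)])-[u-45.5,v-45.5])*S
    cv2.polylines(im,[q.astype(np.int32)],True,col,1)
cv2.imwrite("pics/s20o.png",im)
E
```

```text
handle (array([ 0.6289, -0.1738]), 175, np.float64(0.00138), np.float64(0.0721)) want .6294 -.1741
clk 16.6667 tcp [ 0.6282 -0.1717  0.1419] [-1.7999e+02 -5.0000e-02  1.5211e+02] q [-19.8  18.4  82.1   0.   79.5 -81.9] F [-0.41 -0.49 -7.31] M [-0.031  0.031  0.023] open 0.0327
t [-0.0006 -0.      0.0119] a [-0.0001 -0.0008  0.0019]
```

View pics/s20o.png

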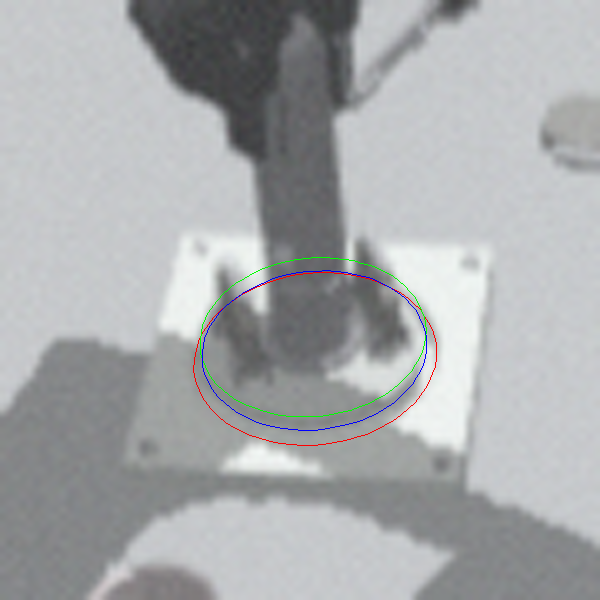

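The overlay agrees: the disc outline lies inside the recess outline and the handle fit is within 0.6 mm. I'll descend slowly.

Emit:
{"name": "apply_moves", "arguments": {
  "targets": [
    {"ax":0,"ay":0,"az":0,"tx":-0.0004,"ty":0,"tz":0.001,"grip":-1},
    {"ax":0,"ay":0,"az":0,"tx":-0.0004,"ty":0,"tz":0.002,"grip":-1},
    {"ax":0,"ay":0,"az":0,"tx":-0.0004,"ty":0,"tz":0.003,"grip":-1},
    {"ax":0,"ay":0,"az":0,"tx":-0.0004,"ty":0,"tz":0.004,"grip":-1},
    {"ax":0,"ay":0,"az":0,"tx":-0.0004,"ty":0,"tz":0.005,"grip":-1},
    {"ax":0,"ay":0,"az":0,"tx":-0.0004,"ty":0,"tz":0.006,"grip":-1},
    {"ax":0,"ay":0,"az":0,"tx":-0.0004,"ty":0,"tz":0.007,"grip":-1}
  ]
}}

```text
clock: 17.25
tcp_pos: [0.6289, -0.1721, 0.1353]
tool_rot: [180.0, 0.0, 152.1]
ft_force: [-0.3, -0.2, -7.6]
opening: 0.0328
```

```bash
python3 m2.py s21
```

```text
handle (array([ 0.6296, -0.1744]), 174, np.float64(0.00154), np.float64(0.0651)) want .6294 -.1741
clk 17.3 tcp [ 0.6287 -0.172   0.135 ] [-1.8000e+02 -2.0000e-02  1.5211e+02] q [-19.8  18.8  82.4   0.   78.8 -81.9] F [-0.7   0.31 -6.18] M [-0.005 -0.007  0.045] open 0.0329
t [ 0.    -0.     0.005] a [-0.0001 -0.0004  0.0019]
```

View pics/s21.png

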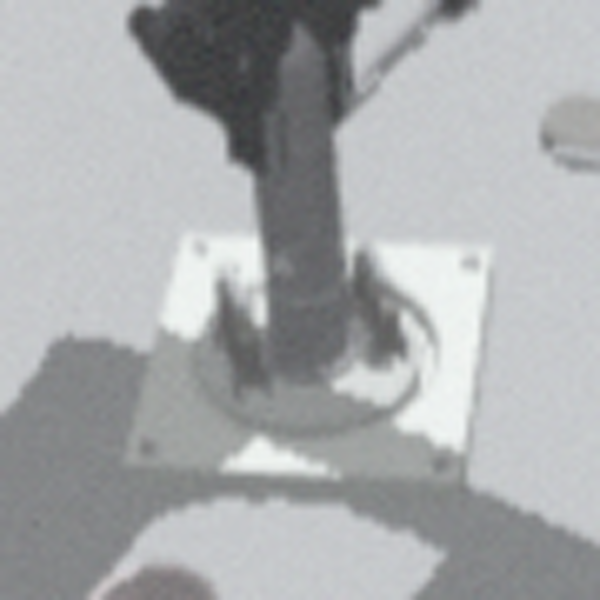

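The disc has entered the recess with no contact force. I'll continue slowly.

Emit:
{"name": "apply_moves", "arguments": {
  "targets": [
    {"ax":0,"ay":0,"az":0,"tx":0,"ty":0,"tz":0.0007,"grip":-1},
    {"ax":0,"ay":0,"az":0,"tx":0,"ty":0,"tz":0.0014,"grip":-1},
    {"ax":0,"ay":0,"az":0,"tx":0,"ty":0,"tz":0.0021,"grip":-1},
    {"ax":0,"ay":0,"az":0,"tx":0,"ty":0,"tz":0.0028,"grip":-1},
    {"ax":0,"ay":0,"az":0,"tx":0,"ty":0,"tz":0.0035,"grip":-1},
    {"ax":0,"ay":0,"az":0,"tx":0,"ty":0,"tz":0.0042,"grip":-1},
    {"ax":0,"ay":0,"az":0,"tx":0,"ty":0,"tz":0.005,"grip":-1}
  ]
}}

```text
clock: 17.88
tcp_pos: [0.6296, -0.1726, 0.1317]
tool_rot: [-180.0, 0.1, 152.1]
ft_force: [-1.3, -0.5, 3.6]
opening: 0.033
```

Emit:
{"name": "apply_moves", "arguments": {
  "targets": [
    {"ax":0,"ay":0,"az":0,"tx":0,"ty":0,"tz":0.0005,"grip":-1},
    {"ax":0,"ay":0,"az":0,"tx":0,"ty":0,"tz":0.001,"grip":-1},
    {"ax":0,"ay":0,"az":0,"tx":0,"ty":0,"tz":0.0015,"grip":-1},
    {"ax":0,"ay":0,"az":0,"tx":0,"ty":0,"tz":0.002,"grip":-1},
    {"ax":0,"ay":0,"az":0,"tx":0,"ty":0,"tz":0.002,"grip":-1}
  ]
}}

```text
clock: 18.3
tcp_pos: [0.6299, -0.1724, 0.13]
tool_rot: [180.0, 0.2, 152.1]
ft_force: [-0.3, -0.6, 6.4]
opening: 0.0329
```

```bash
python3 m2.py s22
```

```text
handle (array([ 0.6307, -0.1744]), 183, np.float64(0.00163), np.float64(0.06)) want .6294 -.1741
clk 18.35 tcp [ 0.6299 -0.1724  0.13  ] [1.7998e+02 1.6000e-01 1.5211e+02] q [-19.8  19.1  82.6  -0.   78.2 -81.9] F [-0.49 -0.42  6.02] M [-0.133  0.16  -0.012] open 0.0325
t [ 0.0012 -0.0002 -0.    ] a [0.0004 0.0028 0.0019]
```

View pics/s22.png

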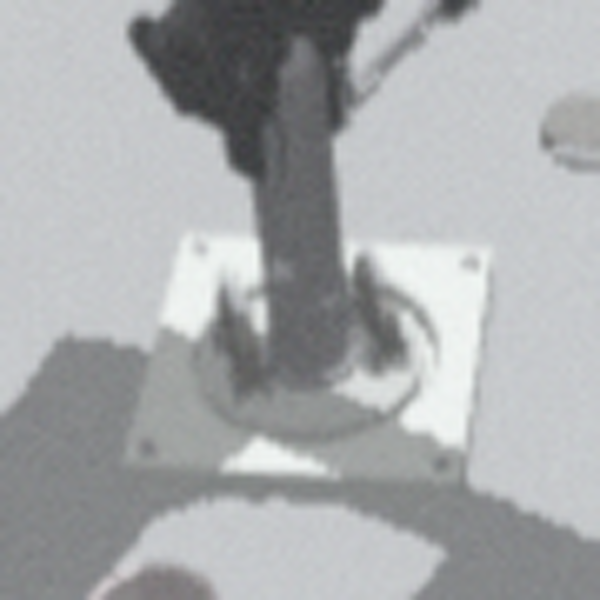

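Contact came at TCP z 0.1317, higher than the roughly 0.128 expected. I'll check the disc's height and tilt from depth.

Run:
```python
from h import *
from m import fit
d=dict(np.load("x.npz"));X=cloud(d).reshape(-1,3)
c=np.array([.6300,-.1744]);r=np.hypot(*(X[:,:2]-c).T)
m=(r>.022)&(r<.044)&(X[:,2]<.03)&(X[:,2]>.003);p=X[m]
A=np.c_[p[:,:2]-c,np.ones(len(p))];s=np.linalg.lstsq(A,p[:,2],rcond=None)[0]
k=np.abs(A@s-p[:,2])<.0025;s=np.linalg.lstsq(A[k],p[k,2],rcond=None)[0]
print("disc plane",s.round(4),k.sum(),len(p),np.percentile(p[:,2],[5,25,50,75,95]).round(4))
d0=dict(np.load("side0.npz"));X0=cloud(d0).reshape(-1,3);r0=np.hypot(*(X0[:,:2]-c).T)
for a,b in((.056,.066),(0,.04)):
    mm=(r0>a)&(r0<b)&(X0[:,2]<.03);print(np.median(X0[mm,2]))
mm=(r>.056)&(r<.066)&(X[:,2]<.03);print("plate now",np.median(X[mm,2]))
for z0,z1 in((.075,.09),(.09,.105)):print("handle",fit(d,(.63,-.174),z0,z1,.017,.03))
print("boss",fit(d,(.63,-.174),.03,.054,.017,.025))
# shoulder edge/generators top: hist of heights
u,v=proj(d,[.63,-.17,.03])[0].round().astype(int)
im=d["image"][v-30:v+30,u-40:u+40,::-1];S=10
im=cv2.resize(cv2.convertScaleAbs(im,alpha=1.7),(800,600),interpolation=cv2.INTER_CUBIC);th=np.radians(np.arange(0,360,5))
for cc,z,rr,col in(((.6294,-.1741),.016,.052,(0,0,255)),((.63,-.1744),.014,.048,(0,255,0)),((.63,-.1744),.018,.048,(255,0,0)),((.63,-.1744),.056,.017,(0,255,0)),((.63,-.1744),.060,.017,(255,0,0))):
    q=(proj(d,np.c_[cc[0]+rr*np.cos(th),cc[1]+rr*np.sin(th),np.full(len(th),z)])-[u-40.5,v-30.5])*S
    cv2.polylines(im,[q.astype(np.int32)],True,col,1)
cv2.imwrite("pics/s22o.png",im)
```

```text
disc plane [0.0034 0.0475 0.0186] 148 220 [0.015  0.0183 0.0195 0.0215 0.027 ]
0.016533465405086562
0.006592246440349219
plate now 0.01655504648121459
handle (array([ 0.6309, -0.1745]), 47, np.float64(0.0008), np.float64(0.0751))
handle (array([ 0.631 , -0.1743]), 52, np.float64(0.00079), np.float64(0.0903))
boss (array([ 0.6304, -0.172 ]), 81, np.float64(0.00132), np.float64(0.0301))
```

View pics/s22o.png

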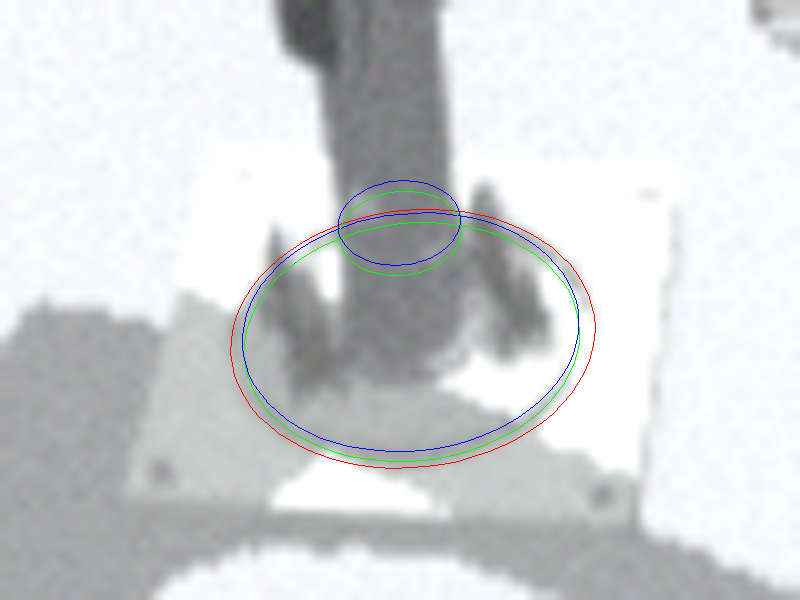

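Run:
```python
from h import *
from m import fit
def disc(f,c,z0,z1):
    d=dict(np.load(f));X=cloud(d).reshape(-1,3);c=np.array(c)
    r=np.hypot(*(X[:,:2]-c).T);m=(r>.02)&(r<.047)&(X[:,2]<z1)&(X[:,2]>z0);p=X[m]
    A=np.c_[p[:,:2]-c,np.ones(len(p))];k=np.ones(len(p),bool)
    for i in range(6):
        s=np.linalg.lstsq(A[k],p[k,2],rcond=None)[0];k=np.abs(A@s-p[:,2])<.0015
    print(f,s.round(4),k.sum(),len(p))
disc("s16.npz",(.6365,.155),.105,.14)
disc("s17.npz",(.628,-.176),.105,.135)
disc("x.npz",(.63,-.1735),.006,.03)
disc("side0.npz",(.6358,.1542),.02,.04)
```

```text
s16.npz [0.0307 0.062  0.1193] 473 765
s17.npz [0.0455 0.0002 0.1185] 168 361
x.npz [0.0009 0.0611 0.018 ] 165 296
side0.npz [0.0026 0.0044 0.0285] 467 667
```

The tilt matches how it hung over the chamber, about 0.07 rad high on the button side, so only the low edge is touching. I'll keep lowering gently with a lighter grip so it levels out.

Emit:
{"name": "apply_moves", "arguments": {
  "targets": [
    {"ax":0,"ay":0,"az":0,"tx":0,"ty":0,"tz":0,"grip":-1},
    {"ax":0,"ay":0,"az":0,"tx":0,"ty":0,"tz":0,"grip":-1},
    {"ax":0,"ay":0,"az":0,"tx":0,"ty":0,"tz":0.0005,"grip":-1},
    {"ax":0,"ay":0,"az":0,"tx":0,"ty":0,"tz":0.001,"grip":-1},
    {"ax":0,"ay":0,"az":0,"tx":0,"ty":0,"tz":0.001,"grip":-1}
  ],
  "grip_force": 20
}}

```text
clock: 18.77
tcp_pos: [0.6302, -0.1725, 0.1298]
tool_rot: [180.0, 0.2, 152.1]
ft_force: [-1.0, 0.1, 10.6]
opening: 0.0331
```

```bash
python3 m2.py s23;python3 - <<'E'
from h import *
d=dict(np.load("x.npz"));X=cloud(d).reshape(-1,3);c=np.array((.63,-.174))
r=np.hypot(*(X[:,:2]-c).T);m=(r>.02)&(r<.047)&(X[:,2]<.03)&(X[:,2]>.006);p=X[m]
A=np.c_[p[:,:2]-c,np.ones(len(p))];k=np.ones(len(p),bool)
for i in range(6):
    s=np.linalg.lstsq(A[k],p[k,2],rcond=None)[0];k=np.abs(A@s-p[:,2])<.0015
print(s.round(4),k.sum(),len(p))
E
```

```text
handle (array([ 0.6309, -0.1745]), 185, np.float64(0.0016), np.float64(0.0599)) want .6294 -.1741
clk 18.8167 tcp [ 0.6302 -0.1725  0.1298] [179.96   0.21 152.11] q [-19.8  19.1  82.6   0.   78.1 -81.9] F [-0.89 -1.14  9.68] M [0.021 0.345 0.084] open 0.0329
t [ 0.0016 -0.0003 -0.0002] a [0.0007 0.0037 0.0019]
[-0.0024  0.0709  0.0178] 177 284
```

It isn't levelling. Because it hangs tilted, the disc's centre sits about 4 mm towards the button side (+y) and bears on the recess edge there. I'll lift 5 mm, shift the handle by −3.5 mm in y and −1 mm in x, and lower again.

Emit:
{"name": "apply_moves", "arguments": {
  "targets": [
    {"ax":0,"ay":0,"az":0,"tx":0,"ty":0,"tz":-0.001,"grip":-1},
    {"ax":0,"ay":0,"az":0,"tx":0,"ty":0,"tz":-0.003,"grip":-1},
    {"ax":0,"ay":0,"az":0,"tx":0,"ty":0,"tz":-0.005,"grip":-1},
    {"ax":0,"ay":0,"az":0,"tx":0,"ty":0,"tz":-0.006,"grip":-1},
    {"ax":0,"ay":0,"az":0,"tx":-0.0004,"ty":-0.0018,"tz":-0.006,"grip":-1},
    {"ax":0,"ay":0,"az":0,"tx":-0.0008,"ty":-0.0036,"tz":-0.006,"grip":-1},
    {"ax":0,"ay":0,"az":0,"tx":-0.0008,"ty":-0.0036,"tz":-0.006,"grip":-1}
  ],
  "grip_force": 35
}}

```text
clock: 19.4
tcp_pos: [0.6271, -0.1756, 0.1321]
tool_rot: [-180.0, -0.1, 152.1]
ft_force: [0.4, 0.1, -7.1]
opening: 0.0327
```

```bash
python3 m2.py s24;cat > disc.py <<'E'
from h import *
d=dict(np.load("x.npz"));X=cloud(d).reshape(-1,3);c=np.array((.63,-.174))
r=np.hypot(*(X[:,:2]-c).T);m=(r>.02)&(r<.046)&(X[:,2]<.035)&(X[:,2]>.006);p=X[m]
A=np.c_[p[:,:2]-c,np.ones(len(p))];k=np.ones(len(p),bool)
for i in range(8):
    s=np.linalg.lstsq(A[k],p[k,2],rcond=None)[0];k=np.abs(A@s-p[:,2])<.0015
print("disc",s.round(4),k.sum(),len(p))
E
python3 disc.py; python3 snap.py side s24b .63 -.175 .03 28
```

```text
handle (array([ 0.628 , -0.1777]), 169, np.float64(0.00131), np.float64(0.0627)) want .6294 -.1741
clk 19.45 tcp [ 0.6272 -0.1755  0.1323] [-1.7999e+02 -1.1000e-01  1.5210e+02] q [-20.1  18.9  82.5   0.   78.7 -82.2] F [-0.66 -0.49 -7.  ] M [0.003 0.01  0.002] open 0.033
t [0.0003 0.0038 0.0023] a [-0.0001 -0.0019  0.0017]
disc [0.0207 0.045  0.0188] 163 323
crop origin 186 170 scale 10.714285714285714
```

View pics/s24b.png

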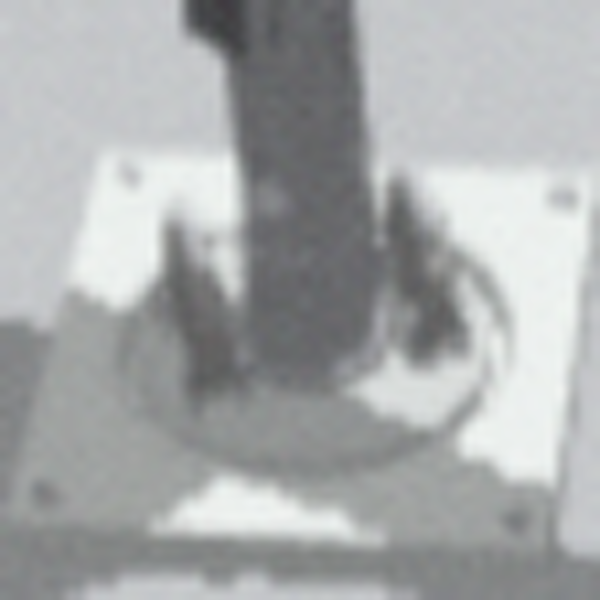

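It now hangs free at 0.132, where it touched before. I'll lower again.

Emit:
{"name": "apply_moves", "arguments": {
  "targets": [
    {"ax":0,"ay":0,"az":0,"tx":0,"ty":0,"tz":0.0005,"grip":-1},
    {"ax":0,"ay":0,"az":0,"tx":0,"ty":0,"tz":0.001,"grip":-1},
    {"ax":0,"ay":0,"az":0,"tx":0,"ty":0,"tz":0.0015,"grip":-1},
    {"ax":0,"ay":0,"az":0,"tx":0,"ty":0,"tz":0.002,"grip":-1},
    {"ax":0,"ay":0,"az":0,"tx":0,"ty":0,"tz":0.0025,"grip":-1},
    {"ax":0,"ay":0,"az":0,"tx":0,"ty":0,"tz":0.003,"grip":-1}
  ]
}}

```text
clock: 20.0
tcp_pos: [0.6283, -0.1754, 0.1309]
tool_rot: [180.0, 0.0, 152.1]
ft_force: [0.1, 1.3, -3.7]
opening: 0.0326
```

```bash
python3 m2.py s25;python3 disc.py
```

```text
handle (array([ 0.6293, -0.1775]), 170, np.float64(0.00113), np.float64(0.0609)) want .6294 -.1741
clk 20.05 tcp [ 0.6283 -0.1754  0.1308] [1.7996e+02 4.0000e-02 1.5212e+02] q [-20.1  19.   82.6   0.   78.4 -82.2] F [ 0.34  1.71 -3.71] M [ 0.427 -0.123  0.038] open 0.0327
t [0.0012 0.0032 0.0008] a [0.0007 0.0008 0.0021]
disc [0.0226 0.0393 0.0178] 155 329
```

Emit:
{"name": "apply_moves", "arguments": {
  "targets": [
    {"ax":0,"ay":0,"az":0,"tx":0,"ty":0,"tz":0.0005,"grip":-1},
    {"ax":0,"ay":0,"az":0,"tx":0,"ty":0,"tz":0.001,"grip":-1},
    {"ax":0,"ay":0,"az":0,"tx":0,"ty":0,"tz":0.0015,"grip":-1},
    {"ax":0,"ay":0,"az":0,"tx":0,"ty":0,"tz":0.002,"grip":-1}
  ]
}}

```text
clock: 20.38
tcp_pos: [0.6281, -0.1756, 0.1285]
tool_rot: [180.0, 0.0, 152.1]
ft_force: [0.6, 2.6, -3.5]
opening: 0.0326
```

```bash
python3 m2.py s26;python3 disc.py; python3 snap.py side s26b .63 -.175 .03 28
```

```text
handle (array([ 0.6286, -0.1776]), 178, np.float64(0.00149), np.float64(0.0586)) want .6294 -.1741
clk 20.4333 tcp [ 0.6279 -0.1756  0.1283] [180.     0.   152.11] q [-20.1  19.1  82.7   0.   78.2 -82.2] F [-0.04  2.12 -4.45] M [ 0.405 -0.169 -0.012] open 0.033
t [ 0.001   0.0035 -0.0017] a [0.0001 0.0001 0.0019]
disc [ 0.012  -0.0336  0.017 ] 147 340
crop origin 186 170 scale 10.714285714285714
```

View pics/s26b.png

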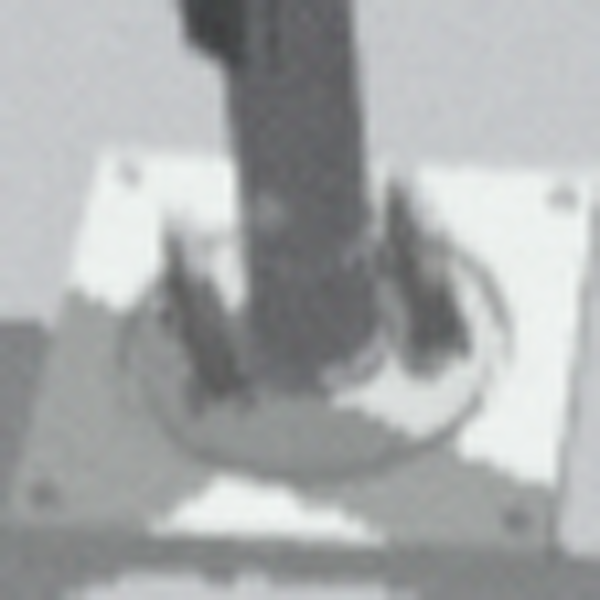

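Emit:
{"name": "apply_moves", "arguments": {
  "targets": [
    {"ax":0,"ay":0,"az":0,"tx":0.0005,"ty":0.001,"tz":0.0005,"grip":-1},
    {"ax":0,"ay":0,"az":0,"tx":0.0007,"ty":0.0015,"tz":0.001,"grip":-1},
    {"ax":0,"ay":0,"az":0,"tx":0.0007,"ty":0.0015,"tz":0.0015,"grip":-1},
    {"ax":0,"ay":0,"az":0,"tx":0.0007,"ty":0.0015,"tz":0.0015,"grip":-1}
  ]
}}

```text
clock: 20.82
tcp_pos: [0.628, -0.1742, 0.127]
tool_rot: [-180.0, 0.0, 152.1]
ft_force: [0.2, -0.4, -2.0]
opening: 0.033
```

```bash
python3 m2.py s27;python3 disc.py
```

```text
handle (array([ 0.6289, -0.1765]), 177, np.float64(0.00165), np.float64(0.0575)) want .6294 -.1741
clk 20.8667 tcp [ 0.628  -0.1743  0.1271] [-1.7998e+02  2.0000e-02  1.5210e+02] q [-20.   19.1  82.8  -0.   78.  -82.1] F [-0.17  0.33 -1.83] M [-0.037  0.046  0.005] open 0.033
t [ 0.0004  0.0023 -0.0029] a [-0.0003  0.0003  0.0017]
disc [ 0.0016 -0.0225  0.0154] 179 344
```

The load now reads −1.9 N, which is the handle alone, so the carrier is standing. I'll lower until the handle rests on the shoulder.

Emit:
{"name": "apply_moves", "arguments": {
  "targets": [
    {"ax":0,"ay":0,"az":0,"tx":0,"ty":0,"tz":0.0004,"grip":-1},
    {"ax":0,"ay":0,"az":0,"tx":0,"ty":0,"tz":0.0008,"grip":-1},
    {"ax":0,"ay":0,"az":0,"tx":0,"ty":0,"tz":0.0012,"grip":-1},
    {"ax":0,"ay":0,"az":0,"tx":0,"ty":0,"tz":0.0012,"grip":-1}
  ]
}}

```text
clock: 21.2
tcp_pos: [0.6281, -0.1741, 0.1259]
tool_rot: [-180.0, 0.0, 152.1]
ft_force: [0.2, -0.4, -0.9]
opening: 0.0327
```

```bash
python3 m2.py s28;python3 disc.py; python3 snap.py side s28b .63 -.175 .05 32
```

```text
handle (array([ 0.6288, -0.176 ]), 177, np.float64(0.0015), np.float64(0.056)) want .6294 -.1741
clk 21.25 tcp [ 0.6281 -0.1741  0.126 ] [-1.7999e+02  2.0000e-02  1.5211e+02] q [-20.   19.2  82.9  -0.   77.9 -82.1] F [ 0.37 -0.63 -0.64] M [ 0.023  0.049 -0.016] open 0.0332
t [ 0.0004  0.0021 -0.004 ] a [-0.0001  0.0004  0.0019]
disc [ 0.0054 -0.0106  0.0152] 188 345
crop origin 182 161 scale 9.375
```

View pics/s28b.png

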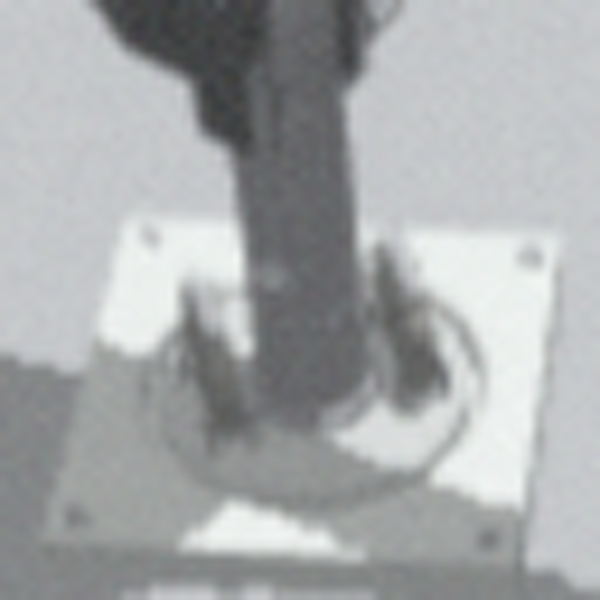

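The disc is level in the recess, the TCP height of 0.126 matches fully seated, and the button shows at (272,275). Now I'll release.

Emit:
{"name": "apply_moves", "arguments": {
  "targets": [
    {"ax":0,"ay":0,"az":0,"tx":0,"ty":0,"tz":0,"grip":-0.2},
    {"ax":0,"ay":0,"az":0,"tx":0,"ty":0,"tz":0,"grip":0},
    {"ax":0,"ay":0,"az":0,"tx":0,"ty":0,"tz":0,"grip":0.3},
    {"ax":0,"ay":0,"az":0,"tx":0,"ty":0,"tz":0,"grip":0.6},
    {"ax":0,"ay":0,"az":0,"tx":0,"ty":0,"tz":0,"grip":0.8},
    {"ax":0,"ay":0,"az":0,"tx":0,"ty":0,"tz":0,"grip":0.8},
    {"ax":0,"ay":0,"az":0,"tx":0,"ty":0,"tz":0,"grip":0.8}
  ]
}}

```text
clock: 21.88
tcp_pos: [0.628, -0.174, 0.1257]
tool_rot: [-180.0, 0.0, 152.1]
ft_force: [0.2, -0.5, -0.7]
opening: 0.0766
```

```bash
python3 m2.py s29;python3 disc.py
```

```text
handle (array([ 0.629 , -0.1761]), 174, np.float64(0.0016), np.float64(0.0558)) want .6294 -.1741
clk 21.9333 tcp [ 0.628  -0.174   0.1257] [-180.      0.    152.11] q [-20.   19.2  82.9  -0.   77.9 -82.1] F [ 0.12  0.28 -0.15] M [ 0.019 -0.05   0.024] open 0.0766
t [ 0.0003  0.0021 -0.0043] a [-0.      0.      0.0019]
disc [ 0.0166 -0.0376  0.0161] 148 355
```

View pics/s29.png

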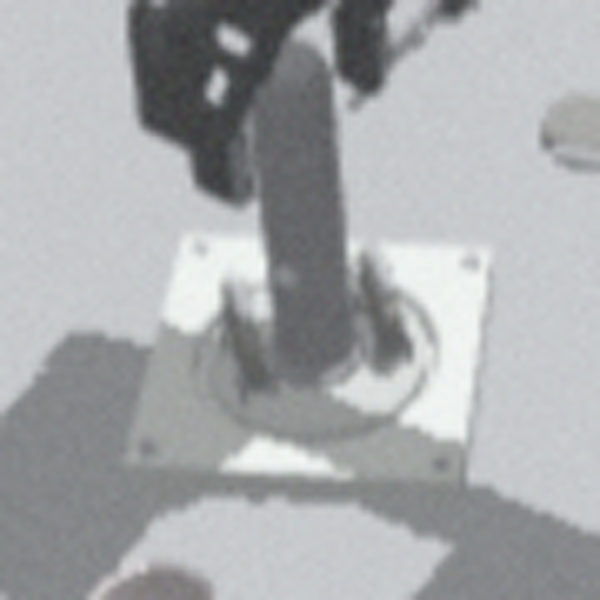

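The fingers are clear of the tube. I'll retreat straight up.

Emit:
{"name": "apply_moves", "arguments": {
  "targets": [
    {"ax":0,"ay":0,"az":0,"tx":0,"ty":0,"tz":-0.01,"grip":0.8},
    {"ax":0,"ay":0,"az":0,"tx":0,"ty":0,"tz":-0.03,"grip":0.8},
    {"ax":0,"ay":0,"az":0,"tx":0,"ty":0,"tz":-0.06,"grip":0.8},
    {"ax":0,"ay":0,"az":0,"tx":0,"ty":0,"tz":-0.09,"grip":0.8},
    {"ax":0,"ay":0,"az":0,"tx":0,"ty":0,"tz":-0.12,"grip":0.8},
    {"ax":0,"ay":0,"az":0,"tx":0,"ty":0,"tz":-0.14,"grip":0.8},
    {"ax":0,"ay":0,"az":0,"tx":0,"ty":0,"tz":-0.15,"grip":0.8},
    {"ax":0,"ay":0,"az":0,"tx":0,"ty":0,"tz":-0.15,"grip":0.8}
  ]
}}

```text
clock: 22.6
tcp_pos: [0.6294, -0.1745, 0.2799]
tool_rot: [180.0, 0.3, 152.1]
ft_force: [-0.1, -0.6, -0.2]
opening: 0.0768
```

```bash
python3 m2.py s30;python3 disc.py
python3 - <<'E'
from h import *
from m import fit
d=dict(np.load("x.npz"));X=cloud(d).reshape(-1,3)
print([fit(d,(.629,-.176),a,b,.017,.03) for a,b in((.07,.1),(.12,.165))])
m=(np.hypot(X[:,0]-.629,X[:,1]+.176)<.025)&(X[:,2]>.165)&(X[:,2]<.19);print("top",len(X[m]),np.median(X[m],0))
print("boss",fit(d,(.629,-.176),.03,.052,.017,.025))
# bystanders: compare images
a=dict(np.load("side0.npz"))["image"];b=d["image"]
cv2.imwrite("pics/full.png",cv2.resize(b[:,:,::-1],(800,600)))
E
```

```text
disc [ 0.0077 -0.0245  0.0154] 162 351
[(array([ 0.629 , -0.1761]), 101, np.float64(0.00105), np.float64(0.0701)), (array([ 0.6291, -0.176 ]), 169, np.float64(0.00087), np.float64(0.1208))]
top 112 [ 0.627171   -0.16854161  0.17474216]
boss (array([ 0.6294, -0.1757]), 69, np.float64(0.00108), np.float64(0.0303))m.py:8: RuntimeWarning: Mean of empty slice.
  s=least_squares(f,c,loss="soft_l1",f_scale=.001);return s.x.round(4),len(p),np.abs(s.fun).mean().round(5),p[:,2].min().round(4)
  ret = ret.dtype.type(ret / rcount)
Traceback (most recent call last):
  File "m2.py", line 6, in <module>
    print("handle",fit(d,(t[0],t[1]-.002),t[2]-.07,t[2]-.02,.017,.03),"want .6294 -.1741")
                   ~~~^^^^^^^^^^^^^^^^^^^^^^^^^^^^^^^^^^^^^^^^^^^^^^^
  File "m.py", line 8, in fit
    s=least_squares(f,c,loss="soft_l1",f_scale=.001);return s.x.round(4),len(p),np.abs(s.fun).mean().round(5),p[:,2].min().round(4)
                                                                                                              ~~~~~~~~~~^^
ValueError: zero-size array to reduction operation minimum which has no identity
```

View pics/full.png

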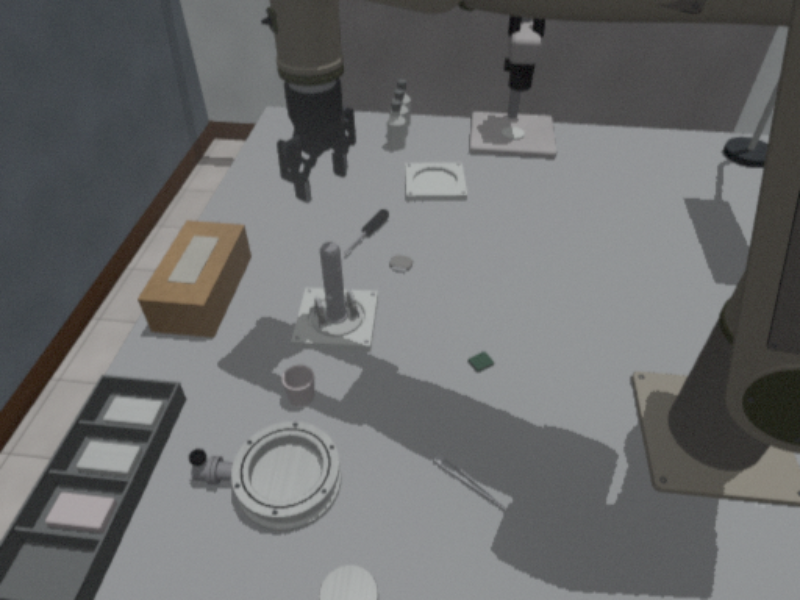

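The final picture shows the carrier standing upright in the near stand at (335,315) with the handle on, and the bystanders where they started. Handle top reads 0.1747 m, where about 0.176 is expected when seated. Its axis is vertical to about 0.1 mm, and it is about 2 mm from the recess centre. Handing in.

```bash
python3 snap.py side s31 .63 -.175 .07 30; python3 -c "
from cell import *
print(sign_off())"
```

```text
crop origin 183 158 scale 10.0
the job is handed in; nothing more can be done
None
```

View pics/s31.png

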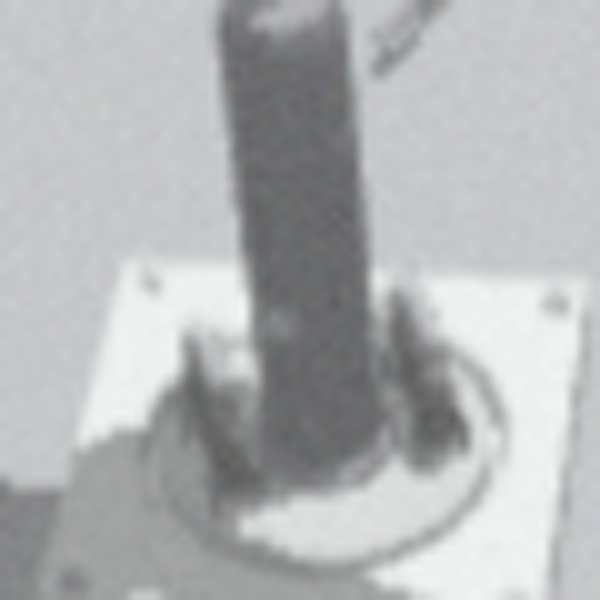

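The carrier is standing in the round recess of the nearer white stand with the handle still latched on, and I handed the job in at about 23 s. No verdict was reported.

**What I did:** I turned the tube's hole to match the button, slid the handle onto the stud until it seated, and twisted it ±7°. The latch was confirmed by the carrier's weight: about −6 to −7 N, against about −2 N for the handle alone. Then I lifted the carrier out, carried it over, set it down while still gripping the handle, released it and retreated upward.

**Last checks:**
- **Handle:** its top is at 0.175 m, where about 0.176 is expected when seated. Its axis is vertical to about 0.1 mm over the height checked and about 2 mm from the recess centre.
- **Button:** it shows as a light spot in the hole in the final crop, at (280,325).
- **Bystanders:** they look unmoved in the side view. I checked this by eye and did not measure it.

**Things that disagreed:**
- **First set-down:** the carrier hung about 4° tilted and its edge caught in the recess, with roughly 17 N of load. I lifted it, shifted it about 4 mm and lowered it again, and it then stood.
- **Disc tilt:** the final depth fit still reads about 0.026 rad, and earlier readings jumped about, probably from shadow. The vertical handle axis and the pictures suggest it is upright.

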